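# Raise the screw jack to the gauge with a tommy bar

### The job

Bring the screw jack's round plate up level with the tip of its red pointer: lift the tommy bar out of its cradle by the steel rod, lay it down on the open table and let go, then take it by the blue handle and use it in the collar's holes to turn the collar clockwise (seen from above), moving the bar on to another hole when the columns stop the swing. Turn the jack only with the bar, never with the gripper on collar, plate or pointer, and leave the pointer and the other things on the table where they are. At the end leave the bar lying flat on the table, clear of the jack.

Things in the scene. Friction and masses are not known exactly. Their poses are not given: they have to be found in the camera images.
- jack_axis (a point): point on the vertical axis of the fixed screw jack, at the height of the centres of the collar's holes (55 mm over the table). Axes turn with the jack's base: -x points to the jack's open front, z up.
- jack: fixed screw jack, origin under its axis, axes as jack_axis. Grey round base 170 mm wide, 12 mm high. Four steel columns, 14 mm thick, 140 mm high, 66 mm from the axis, 60 and 120 degrees either side of the front (-x): a bar in a hole can swing only between the two front columns, about 48 degrees either side of the front. A gauge post 170 mm high stands behind (+x), 102 mm from the axis.
- jack_collar (a joint): collar angle, rad, growing clockwise seen from above; at 0 one hole points exactly to the jack's front; at q that hole has turned q clockwise (from the front, -x of jack_axis, towards +y of jack_axis). Stiff, about 0.15 N m, and stays where it is left. Clockwise raises the plate, 11.46 mm per rad. Starts at -0.7 to 0, stops at -1.0 and 2.6.
- collar_rim (a point): point on the collar's rim, in the mouth of the hole that faces the front when the collar reads 0; 50 mm from the axis, turns with the collar. Collar: dark steel, 100 mm wide, from 38 to 72 mm over the table, six radial holes 60 degrees apart, each 15 mm square with a chamfered mouth, 35 mm deep (its bottom 15 mm from the axis).
- plate_top (a point): centre of the top face of the jack's round pale metal plate, 156 mm wide, 10 mm thick, above the collar and guided by the columns; it moves only up and down, driven by the collar. It starts 100 to 108 mm over the table.
- pointer_tip (a point): tip of the red pointer on the gauge post behind the jack, 3 mm outside the plate's edge, 121 to 128 mm over the table; the plate's top has to come to the height of this tip. z up.
- cradle: fixed grey cradle for the bar, 120 x 56 mm, 36 mm high, origin under its centre; a trough along its x with an open top, floor 12 mm over the table, holds the bar's handle down to its upper edge, so the handle cannot be gripped there; the rod sticks out of a notch at the -x end.
- bar: loose tommy bar, 160 mm long, 0.1 kg: a blue handle 88 mm long, 22 mm wide, 24 mm high, and in line with it a round steel rod 72 mm long, 12 mm thick with a tapered tip. Origin under the middle of its length; x runs from the tip to the handle end, z up as it lies; the common axis of rod and handle is at z = 12 mm. In the cradle the rod points along the cradle's -x and 62 mm of it stick out past the cradle.
- bar_mid (a point): middle of the bar's length on its axis, 80 mm from the tip; axes as the bar
- bar_tip (a point): tip of the bar's steel rod, on its axis
- bar_rod (a point): middle of the bar's steel rod, 36 mm from the tip, on its axis; the place to take it out of the cradle
- bar_handle (a point): middle of the bar's blue handle, 116 mm from the tip, on its axis; axes as the bar
- beaker: loose steel beaker, 70 mm wide, 69 mm high, bystander; origin under it
- stamp: loose red and black hand stamp, 26 x 45 x 74 mm, bystander; origin under it
- cup: loose round lidded cup with orange filling, 104 mm wide, 46 mm high, bystander; origin under it
- roll: loose roll of white and green labels, 81 mm wide, 30 mm high, bystander; origin under it

How it is judged:
By the outcome, as a careful person would: the job done as asked, in the order asked, and still so for the second after the job is handed in, with the robot touching nothing.
It also fails if it takes over 72 s, if anything falls off the work surface, if the arm or the gripper's body presses on something with over 40 N, if the wrist force passes 120 N, or if a joint passes its speed limit or range.

### The arm

A 6-joint arm with a two-finger parallel gripper is mounted at the origin on the work surface; the furniture and walls round the work are solid. World frame = base frame: x ahead of the robot, y to its left, z up, the work surface at z = 0. Lengths are in m, angles in rad, forces in N, time in s.
With the tool pointing down it reaches from about 0.325 to 0.9 m from the base axis. Payload 6.1 kg.
Tool frame: the origin (TCP) lies where the fingers leave the gripper's body, on its centre line; the fingertips stand 70 mm ahead of it and the grasp point (between the pads) lies 51 mm ahead of it; z points along the fingers, x is the direction in which the jaws open and shut, and the axes are right-handed (so a half turn about z gives the same grasp; the last joint's range is limited). The gripper opens to 87 mm and grips with 3 to 60 N. Pads are 19 mm wide; open, the fingers measure 117 mm over their backs; the gripper's body (75 mm by 190 mm) begins 51 mm behind the grasp point.
Start: joints at [1.07, 0.22, 1.526, -0, 1.395, -0.126], TCP at [0.229, 0.582, 0.292] pointing down, gripper open.
Joint ranges: [-2.98, 2.98], [-0.91, 2.08], [0.09, 2.57], [-1.24, 4.39], [0.2, 2.65], [-2.68, 2.68]. Speed limits (rad/s): [2.57, 2.57, 3.01, 3.14, 3.14, 3.14].

### API

Orientations are given as a unit quaternion [x, y, z, w].
In Python, from station import * gives the robot as it stands. The module is installed in compiled form; this text tells all that it offers.
- The arm moves only by the tool servo_tool, never from a script. Its argument "motion" is a list that holds one entry, the list of rows, each a list of 6 numbers: the shift along the tool's x, y, z in m, then the turn, a rotation vector about the tool's x, y, z in rad. A call has 1 to 5 rows; each row is the pose to reach, as a shift and turn from the pose commanded when the call began, along the tool's axes at that moment; what a row does not reach only later rows make up. A row lasts 1/12 s, in which the tool goes at most 41.7 mm and 7.16 degrees, less where a joint would pass 70% of its speed; a pose out of reach is approached as far as the arm can. A call with a gripper value outside its range is refused whole. "jaw" is the closure in counts, from 0 (fully open) to 255 (shut), set as the call begins (left out, the last holds). The fingers move at their own pace and stop on an object; "newtons" is the grip in N (left out, the last holds). Time passes only in rows, so rows that repeat a pose let the fingers close. It gives the time, the measured TCP pose, the force and the opening at its end, in the units of the state.
- read_state(): the state, without advancing time (a new reading comes with each control period).
- snapshot(name): name is "scene" or "top" or "wrist"; returns (picture, depth): 420x560x3 uint8, red, green, blue; 420x560 float32, m along the optical axis (not along the pixel's ray), 0 where there is no reading.
- camera_params(name): a dict with "intrinsics" (3x3 intrinsics, pixels), "R" (3x3) and "t" (3): a world point X has camera coordinates R X + t. Camera axes: x right, y down, z forward; pixel columns grow to the right and rows downward; lengths in m; the calibration is good to about 2 mm. A picture is of the moment at which its call begins: read the wrist's pose just before it. camera_params takes no time and is no camera call; for the wrist camera it gives the pose at the moment of the call.
- finish_job(): hands the job in, once; it reports no verdict.
The state is a dict: "time_s": time; "q": joint angles; "joint_vel": joint speeds; "effort": joint torques, N m; "eef_pos": TCP position; "tcp_rot": TCP orientation; "force": force on the tool from outside, world axes, zero at the start; "ft_torque": the same for the moment, N m; "grip_width": finger opening in m.
Only numpy, scipy, OpenCV 4.12 (cv2) and the standard library are available. Lean on these libraries where they do the work, as an engineer would, in place of code of your own. Each camera call takes 0.05 s, during which the arm holds its last target.

## Working session

There is one attempt and no reset: what is moved stays moved. The work goes in short steps, Python scripts to look and compute and a tool call to move; the robot and the scene stay as the last step left them, time stands still between calls to the robot, and variables do not carry over. Pictures are saved under pics/ and viewed, and the job is handed in when it is done.

Besides the shell and the picture viewer there is one more tool, called after "Request:" as name(argument=value, ...) on one line, values as JSON. servo_tool: Moves the arm, as the interface text tells. Its arguments: {"type":"object","properties":{"motion":{"type":"array","items":{"type":"array","items":{"type":"array","items":{"type":"number"}}}},"jaw":{"type":"number"},"newtons":{"type":"number"}},"required":["motion"]}

```bash
mkdir -p pics; ls; python3 - <<'E'
from station import *
import cv2, numpy as np
print(read_state())
for n in ("scene","top","wrist"):
    p=camera_params(n); print(n,p)
    im,d=snapshot(n); cv2.imwrite(f"pics/{n}0.png",im[:,:,::-1]); np.savez(f"{n}0.npz",im=im,d=d,**p)
E
```

```text
pics
{'time_s': 0.0, 'q': array([ 1.06991151e+00,  2.21236553e-01,  1.52759880e+00, -3.33811569e-05,
        1.39469349e+00, -1.26102634e-01]), 'joint_vel': array([-0.00165781,  0.00011499,  0.00147555, -0.00087271,  0.00103416,
       -0.00063718]), 'effort': array([-2.12870589e-03, -4.94600093e+01, -3.87376821e+01,  6.96454500e-02,
        5.70202852e-02, -1.55381413e-04]), 'eef_pos': array([0.22857415, 0.58118617, 0.29113718]), 'tcp_rot': array([ 8.26457224e-01,  5.62998686e-01, -8.54815250e-04,  4.54712615e-04]), 'force': array([ 0.54992797,  0.48628655, -0.85706509]), 'ft_torque': array([-0.05733999, -0.03177915, -0.02751851]), 'grip_width': 0.08711913402011477}
scene {'intrinsics': array([[470.20377205,   0.        , 274.40640556],
       [  0.        , 470.20377205, 214.47861006],
       [  0.        ,   0.        ,   1.        ]]), 'R': array([[ 0.57837446, -0.81570108,  0.01071092],
       [-0.42463685, -0.31224845, -0.84981436],
       [ 0.69653896,  0.48696268, -0.52697327]]), 't': array([-0.33991548,  0.29620462,  0.98321865])}
top {'intrinsics': array([[522.20970723,   0.        , 277.30265228],
       [  0.        , 522.20970723, 208.88528209],
       [  0.        ,   0.        ,   1.        ]]), 'R': array([[ 0.00756977, -0.99996999, -0.00164847],
       [-0.9902791 , -0.00726742, -0.13890461],
       [ 0.13888846,  0.00268392, -0.99030439]]), 't': array([-0.03455671,  0.53044612,  1.66529958])}
wrist {'intrinsics': array([[357.19387195,   0.        , 275.23387468],
       [  0.        , 357.19387195, 203.86003819],
       [  0.        ,   0.        ,   1.        ]]), 'R': array([[ 0.36627528,  0.93050021, -0.00343304],
       [ 0.89341994, -0.35064326,  0.28080264],
       [ 0.26008314, -0.10591821, -0.95975939]]), 't': array([-0.62385126, -0.03398152,  0.39283807])}
```

View pics/scene0.png

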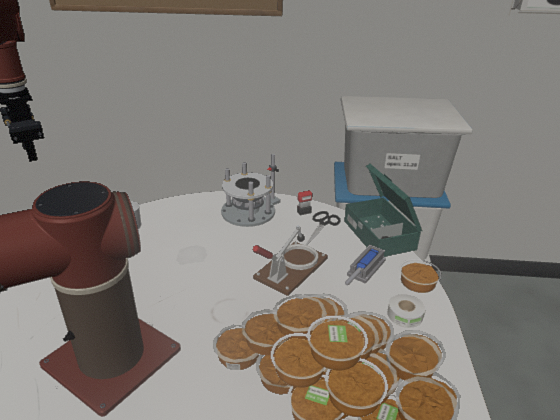

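View pics/top0.png

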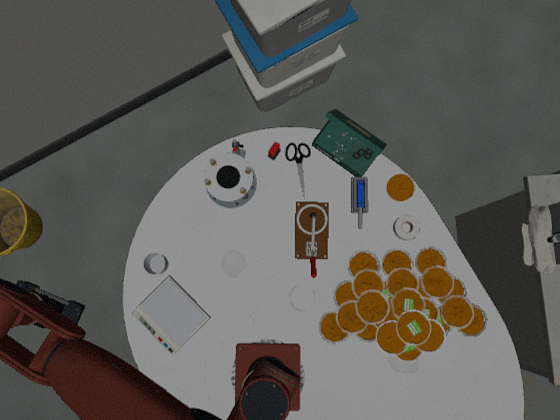

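View pics/wrist0.png

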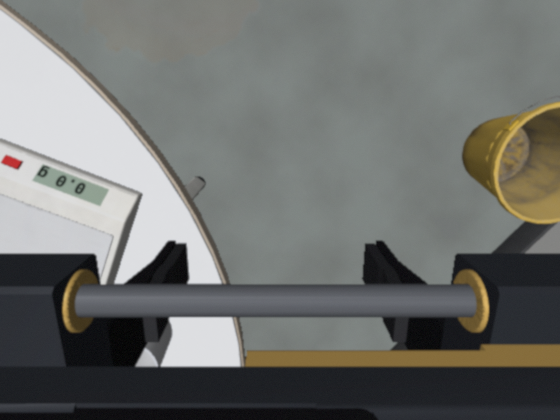

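The top view shows the jack at about (230,178), with the gauge post at (238,145). The cradle with the blue handle is at (360,195), its rod pointing down the image to (361,227). The beaker is at (156,263), the stamp at (274,150), the cup at (400,187) and the roll at (406,227). Next I'll zoom in.

```bash
cat > h.py <<'E'
import numpy as np, cv2
from scipy.spatial.transform import Rotation as Ro
def world(P,u,v,d):
    K=P["intrinsics"];R=P["R"];t=P["t"]
    c=np.array([(u-K[0,2])/K[0,0]*d,(v-K[1,2])/K[1,1]*d,d]); return R.T@(c-t)
def onz(P,u,v,z):
    K=P["intrinsics"];R=P["R"];t=P["t"]
    r=R.T@np.array([(u-K[0,2])/K[0,0],(v-K[1,2])/K[1,1],1.]); o=-R.T@t
    return o+r*(z-o[2])/r[2]
def proj(P,X):
    c=P["R"]@np.asarray(X,float)+P["t"]; p=P["intrinsics"]@c; return p[:2]/p[2]
def cloud(P,d):
    K=P["intrinsics"]; v,u=np.indices(d.shape)
    c=np.stack([(u-K[0,2])/K[0,0]*d,(v-K[1,2])/K[1,1]*d,d],-1)
    return (c-P["t"])@P["R"]
def snap(name,f):
    from station import snapshot,camera_params
    p=camera_params(name); im,d=snapshot(name); cv2.imwrite(f"pics/{f}.png",im[:,:,::-1]); np.savez(f"{f}.npz",im=im,d=d,**p); return im,d,p
def crop(im,f,u0,v0,u1,v1,s):
    c=im[v0:v1,u0:u1,::-1]; cv2.imwrite(f"pics/{f}.png",cv2.resize(c,None,fx=s,fy=s,interpolation=cv2.INTER_CUBIC))
E
python3 - <<'E'
from h import *
T=np.load("top0.npz");S=np.load("scene0.npz")
crop(T["im"],"topjack",195,125,295,215,8) if False else crop(T["im"],"topjack",190,130,290,215,6)
crop(T["im"],"topbar",330,165,430,245,6)
crop(S["im"],"scjack",205,140,345,240,5)
crop(S["im"],"scbar",330,220,450,330,5)
C=cloud(T,T["d"]); 
np.set_printoptions(precision=4,suppress=True)
for (u,v) in [(228,178),(360,195),(361,222),(400,187),(406,227),(274,150),(156,263),(300,300),(215,180),(245,165)]:
    print((u,v),C[v,u])
im=T["im"].astype(int)
blue=(im[...,2]>im[...,0]+60)&(C[...,2]<0.1)&(np.indices(im.shape[:2])[0]>150)
n,l,st,ce=cv2.connectedComponentsWithStats(blue.astype(np.uint8))
for i in range(1,n):
    if st[i,4]>40:
        pts=np.argwhere(l==i)[:,::-1].astype(np.float32); print(st[i],ce[i],cv2.minAreaRect(pts), [onz(T,*b,0.036) for b in cv2.boxPoints(cv2.minAreaRect(pts))])
E
```

```text
(228, 178) [0.6193 0.1259 0.1006]
(360, 195) [ 0.5788 -0.301   0.0356]
(361, 222) [ 0.4901 -0.3033  0.0334]
(400, 187) [ 0.6074 -0.4339  0.0297]
(406, 227) [ 0.478  -0.4565  0.0037]
(274, 150) [ 0.7189 -0.0185  0.0706]
(156, 263) [0.3534 0.3661 0.0023]
(300, 300) [ 0.2372 -0.1067 -0.0025]
(215, 180) [0.6126 0.167  0.1003]
(245, 165) [0.6611 0.0727 0.1034]
[357 181   7  26 176] [360.0682 193.6364] ((360.0, 193.5), (25.0, 6.0), 90.0) [array([ 0.6253, -0.2917,  0.036 ]), array([ 0.6254, -0.3114,  0.036 ]), array([ 0.5424, -0.3102,  0.036 ]), array([ 0.5422, -0.2906,  0.036 ])]
```

View pics/topjack.png

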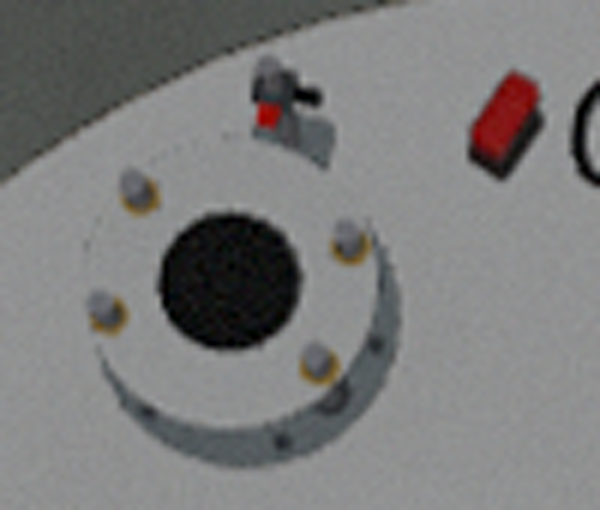

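View pics/topbar.png

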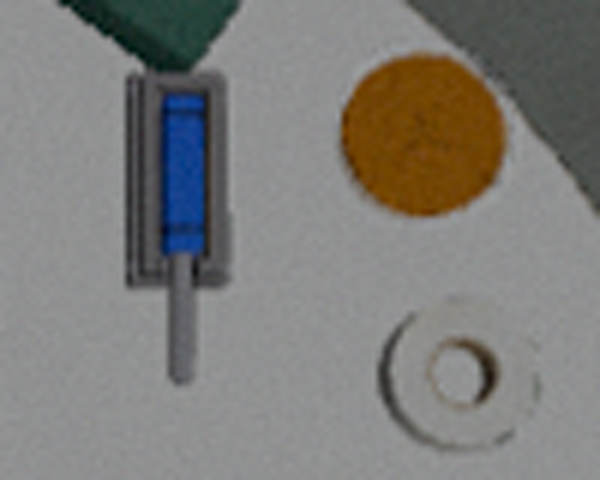

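View pics/scjack.png

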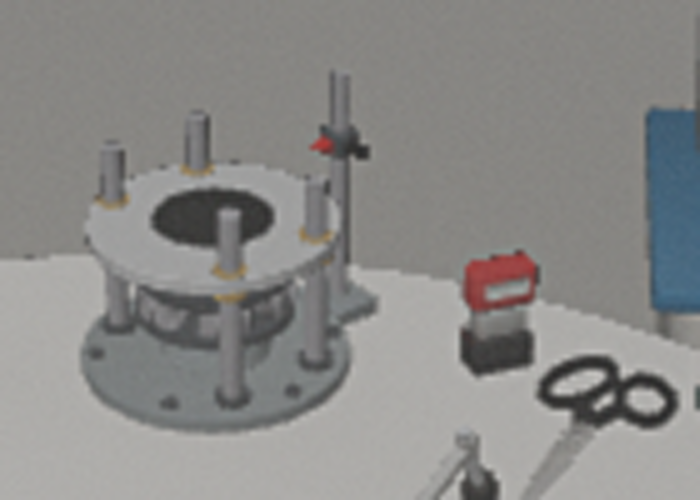

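View pics/scbar.png

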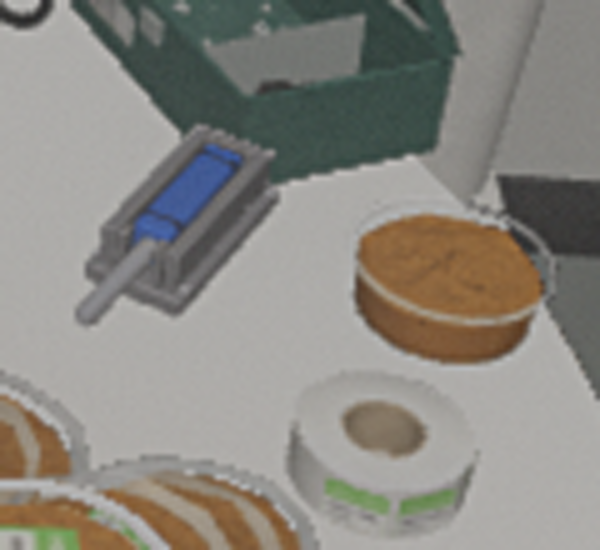

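The crops show the following:
- **Jack:** the column tops are at crop pixels (138,190), (107,310), (350,240) and (318,362). The plate's bore is at (230,280) and the red pointer at (268,115).
- **Bar:** the rod tip is at about crop (181,382) and the handle spans rows 95–252.

Next I'll work out positions from these.

```bash
python3 - <<'E'
from h import *
np.set_printoptions(precision=4,suppress=True)
T=np.load("top0.npz");S=np.load("scene0.npz");W=np.load("wrist0.npz")
# columns: top cam tops (z=.14)
px={'a':(135,182),'b':(103,302),'c':(349,232),'d':(317,354)}
for k,(u,v) in px.items():
    X=onz(T,190+u/6-.4,130+v/6-.4,0.14); print(k,X, proj(S,X), (proj(S,X)-[205,140])*5)
cs=np.array([onz(T,190+u/6-.4,130+v/6-.4,0.14) for u,v in px.values()]); c=cs.mean(0);print("axis",c,np.linalg.norm(cs-c,axis=1))
fr=(cs[1]+cs[3])/2-(cs[0]+cs[2])/2;print("front ang",np.degrees(np.arctan2(fr[1],fr[0])), np.linalg.norm(fr))
# plate via depth
C=cloud(T,T["d"])
m=(np.linalg.norm(C[...,:2]-c[:2],axis=-1)<0.074)&(C[...,2]>.08)&(C[...,2]<.13)
print("plate z",np.median(C[m][:,2]), m.sum())
Cs=cloud(S,S["d"])
m=(np.linalg.norm(Cs[...,:2]-c[:2],axis=-1)<0.074)&(np.linalg.norm(Cs[...,:2]-c[:2],axis=-1)>0.04)&(Cs[...,2]>.08)&(Cs[...,2]<.13)
print("plate z scene",np.median(Cs[m][:,2]), m.sum())
for nm,A,CC in(("t",T,C),("s",S,Cs)):
    tb=(CC[...,2]<.02)&(CC[...,2]>-.02); print(nm,"table z",np.median(CC[tb][:,2]))
# red pointer
for nm,A,CC in(("t",T,C),("s",S,Cs)):
    im=A["im"].astype(int); r=(im[...,0]>im[...,1]+60)&(im[...,0]>im[...,2]+60)&(np.linalg.norm(CC[...,:2]-c[:2],axis=-1)<.14)
    p=np.argwhere(r)[:,::-1];print(nm,len(p),p.mean(0) if len(p) else 0,p.tolist()[:20],CC[r].mean(0) if len(p) else 0)
# wrist cam rel tcp
import station
q=station.read_state(); Rt=Ro.from_quat(q["tcp_rot"]).as_matrix()
cp=-W["R"].T@W["t"]; print("cam in tool",Rt.T@(cp-q["eef_pos"])); print("cam axes in tool\n",(Rt.T@W["R"].T))
# bar tip etc
for u,v in [(181,95),(182,252),(181,384)]:
    for z in(.036,.024): print((u,v),z,onz(T,330+u/6-.4,165+v/6-.4,z))
# height map of table
for u,v in [(315,215),(312,245),(313,265),(300,150),(350,140)]: print(u,v,C[v-3:v+4,u-3:u+4,2].max())
E
```

```text
a [0.6681 0.1725 0.14  ] [244.5122 162.7981] [197.5612 113.9907]
b [0.6048 0.1874 0.14  ] [227.6277 168.8044] [113.1385 144.0222]
c [0.6425 0.0615 0.14  ] [268.6559 175.5594] [318.2796 177.797 ]
d [0.5785 0.0769 0.14  ] [251.219  182.2795] [231.0951 211.3977]
axis [0.6235 0.1246 0.14  ] [0.0655 0.0655 0.0659 0.0655]
front ang 166.60033092261833 0.06540603735285554
plate z 0.10322027477267072 1631
plate z scene 0.10123912335893012 764
t table z 0.0014863741178620608
s table z -0.0006029710662622663
t 14 [234.2857 148.5   ] [[233, 147], [234, 147], [235, 147], [233, 148], [234, 148], [235, 148], [236, 148], [233, 149], [234, 149], [235, 149], [236, 149], [233, 150], [234, 150], [235, 150]] [0.7087 0.1057 0.1256]
s 7 [268.7143 168.5714] [[268, 168], [269, 168], [270, 168], [267, 169], [268, 169], [269, 169], [270, 169]] [0.707  0.1079 0.1237]
cam in tool [ 0.0004 -0.0775 -0.0931]
cam axes in tool
 [[ 1.      0.0003 -0.0019]
 [ 0.0002  0.9597  0.281 ]
 [ 0.0019 -0.281   0.9597]]
(181, 95) 0.036 [ 0.6272 -0.3008  0.036 ]
(181, 95) 0.024 [ 0.6296 -0.3027  0.024 ]
(182, 252) 0.036 [ 0.5403 -0.3001  0.036 ]
(182, 252) 0.024 [ 0.5421 -0.302   0.024 ]
(181, 384) 0.036 [ 0.4682 -0.2986  0.036 ]
(181, 384) 0.024 [ 0.4695 -0.3004  0.024 ]
315 215 1.7227779398360483
312 245 1.7227779398360483
313 265 0.15007093432320057
300 150 0.01763347688688189
350 140 0.01628854395307963
```

The columns give an axis at (0.6235, 0.1246). Their radius comes out at 65.5 mm against the 66 mm given, and reprojection into the scene camera agrees. The front direction is 166.6°. I'll now bring the wrist camera in front of the jack to read the collar.

```bash
cat > plan.py <<'E'
import sys,json
from h import *
from station import read_state
def Rt(yaw,tilt=0,roll=0):
    # yaw: angle (deg) of tool x in plan, tool down; then tilt about tool x (deg), then about y
    R=Ro.from_euler('z',yaw,degrees=True)*Ro.from_euler('x',180,degrees=True)
    return R*Ro.from_euler('x',tilt,degrees=True)
def rowfrom(p0,R0,p1,R1):
    return list(np.round(R0.inv().apply(np.asarray(p1)-p0),4))+list(np.round((R0.inv()*R1).as_rotvec(),3))
def plan(p1,yaw,tilt=0,n=1,start=None):
    s=read_state(); 
    p0,R0=(s["eef_pos"],Ro.from_quat(s["tcp_rot"])) if start is None else start
    R1=Rt(yaw,tilt); p1=np.asarray(p1,float); rv=(R0.inv()*R1).as_rotvec()
    print("dist %.3f ang %.1f deg  -> rows pos %.1f rot %.1f"%(np.linalg.norm(p1-p0),np.degrees(np.linalg.norm(rv)),np.linalg.norm(p1-p0)/.0417,np.degrees(np.linalg.norm(rv))/7.16))
    for i in range(n):
        a=p0+(p1-p0)*i/n; Ra=R0*Ro.from_rotvec(rv*i/n); b=p0+(p1-p0)*(i+1)/n; Rb=R0*Ro.from_rotvec(rv*(i+1)/n)
        print(i,"end",[float(x) for x in rowfrom(a,Ra,b,Rb)])
    return p1,R1
def st():
    s=read_state();R=Ro.from_quat(s["tcp_rot"]);
    x=R.as_matrix()[:,0];z=R.as_matrix()[:,2]
    print("t %.2f"%s["time_s"],"p",np.round(s["eef_pos"],4),"yaw %.2f"%np.degrees(np.arctan2(x[1],x[0])),"z",np.round(z,3),"F",np.round(s["force"],1),"M",np.round(s["ft_torque"],2),"w %.4f"%s["grip_width"],"q",np.round(s["q"],2))
E
python3 - <<'E'
from plan import *
st(); plan((.451,.165,.2035),76.6,-39,3)
E
```

```text
t 0.15 p [0.2286 0.5813 0.2914] yaw 68.52 z [-0.001 -0.001 -1.   ] F [-0.1  0.4  0.6] M [ 0.01 -0.01 -0.  ] w 0.0869 q [ 1.07  0.22  1.53  0.    1.39 -0.13]
dist 0.480 ang 39.8 deg  -> rows pos 11.5 rot 5.6
0 end [-0.1019, 0.1198, 0.0294, -0.227, 0.016, -0.045]
1 end [-0.1077, 0.1056, 0.0533, -0.227, 0.016, -0.045]
2 end [-0.1131, 0.0862, 0.0733, -0.227, 0.016, -0.045]
```

Request:
servo_tool(motion=[[[-0.02,0.024,0.006,-0.045,0.003,-0.009],[-0.04,0.048,0.012,-0.09,0.006,-0.018],[-0.061,0.072,0.018,-0.136,0.009,-0.027],[-0.082,0.096,0.024,-0.182,0.012,-0.036],[-0.102,0.12,0.03,-0.227,0.016,-0.045]]])

```text
time_s: 0.57
eef_pos: [0.3035, 0.4413, 0.2616]
tcp_rot: [0.808, 0.578, 0.071, 0.09]
force: [0.4, -0.1, -0.2]
grip_width: 0.0871
```

Request:
servo_tool(motion=[[[-0.022,0.021,0.011,-0.045,0.003,-0.009],[-0.043,0.042,0.021,-0.09,0.006,-0.018],[-0.065,0.063,0.032,-0.136,0.009,-0.027],[-0.086,0.084,0.043,-0.182,0.012,-0.036],[-0.108,0.106,0.053,-0.227,0.016,-0.045]]])

```text
time_s: 0.98
eef_pos: [0.3776, 0.3023, 0.2327]
tcp_rot: [0.779, 0.585, 0.14, 0.178]
force: [0.1, 0.4, 0.6]
grip_width: 0.087
```

Request:
servo_tool(motion=[[[-0.023,0.017,0.015,-0.045,0.003,-0.009],[-0.045,0.034,0.029,-0.09,0.006,-0.018],[-0.068,0.052,0.044,-0.136,0.009,-0.027],[-0.113,0.086,0.073,-0.227,0.016,-0.045],[-0.113,0.086,0.073,-0.227,0.016,-0.045]]])

```text
time_s: 1.4
eef_pos: [0.4496, 0.1621, 0.2012]
tcp_rot: [0.739, 0.585, 0.206, 0.264]
force: [-0.9, -0.6, -1.0]
grip_width: 0.0874
```

```bash
python3 - <<'E'
from plan import *
st()
im,d,p=snap("wrist","w1")
E
```

```text
t 1.40 p [0.4496 0.1621 0.2012] yaw 76.62 z [ 0.613 -0.149 -0.776] F [-0.9 -0.6 -1. ] M [ 0.09  0.49 -0.04] w 0.0874 q [ 0.39 -0.32  2.35 -0.67  0.65 -0.5 ]
```

View pics/w1.png

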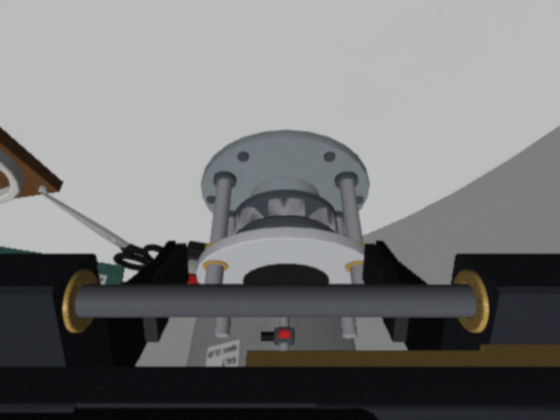

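The wrist view is upside down, with the collar at about (286,215) between the front columns at (222,210) and (350,210), and the red pointer at (284,335). I'll zoom in on the collar.

```bash
python3 - <<'E'
from h import *
np.set_printoptions(precision=1,suppress=True)
W=np.load("w1.npz"); im=W["im"]
crop(im,"w1c",200,160,375,280,4.5)
ax=np.array([.6235,.1246,0]); f=np.radians(166.6)
for d,r in ((-60,.066),(60,.066)):
  for z in (.012,.09):
    X=ax+[r*np.cos(f-np.radians(d)),r*np.sin(f-np.radians(d)),z]; print(d,z,proj(W,X),(proj(W,X)-[200,160])*4.5)
for q in range(-60,61,10):
    a=f-np.radians(q); X=ax+[.05*np.cos(a),.05*np.sin(a),.055]; print(q,proj(W,X),(proj(W,X)-[200,160])*4.5)
E
```

```text
-60 0.012 [219.7 176. ] [88.5 71.9]
-60 0.09 [210.7 249.8] [ 48.1 404.2]
60 0.012 [340.5 176.6] [632.3  74.7]
60 0.09 [349.7 250.6] [673.8 407.9]
-60 [231.7 219. ] [142.7 265.7]
-50 [236.6 214.8] [164.6 246.4]
-40 [243.1 210.9] [193.8 229.2]
-30 [251.  207.8] [229.4 214.9]
-20 [260.1 205.4] [270.3 204.2]
-10 [270.  203.9] [315.  197.6]
0 [280.3 203.5] [361.5 195.6]
10 [290.7 204. ] [408.  198.1]
20 [300.5 205.6] [452.4 205.2]
30 [309.5 208.1] [492.9 216.3]
40 [317.3 211.3] [528. 231.]
50 [323.7 215.2] [556.5 248.6]
60 [328.3 219.6] [577.6 268.1]
```

View pics/w1c.png

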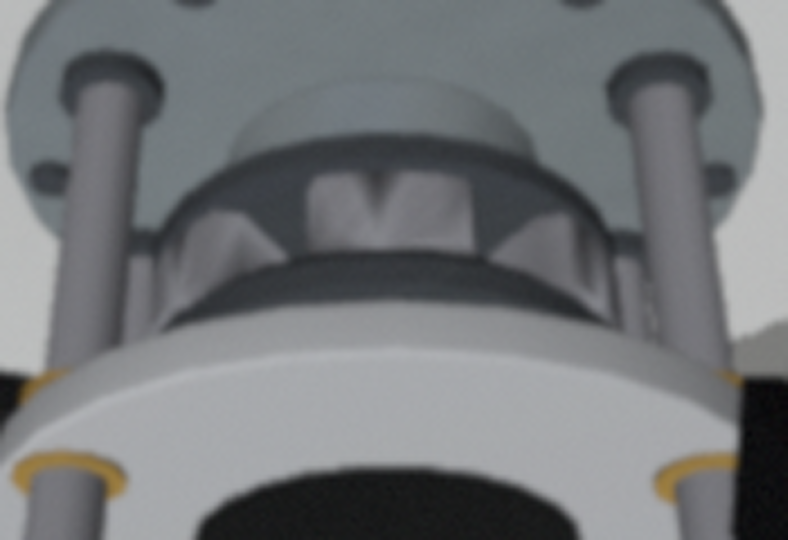

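The chamfered mouth of the front hole runs from about crop (305,170) to (475,250), centre x≈390. The two front columns' midpoint is at about 384, so a hole faces almost exactly front and q≈0. The funnel-shaped mouth is wide, about 30 mm. Next I'll check the heights of things along the way to the bar.

```bash
python3 - <<'E'
from plan import *
np.set_printoptions(precision=3,suppress=True,linewidth=200)
T=np.load("top0.npz");S=np.load("scene0.npz")
P=np.concatenate([cloud(T,T["d"]).reshape(-1,3),cloud(S,S["d"]).reshape(-1,3)])
P=P[(P[:,2]<.5)&(P[:,2]>-.02)]
print("cols y:",[round(-.45+.05*j,2) for j in range(14)])
for i in range(10):
    x=.3+.05*i; print("x%.2f"%x,[float(np.round(P[(abs(P[:,0]-x-.025)<.025)&(abs(P[:,1]-(-.45+.05*j)-.025)<.025)][:,2].max(initial=0),3)) for j in range(14)])
st(); 
a=plan((.45,.16,.24),76.6,0,1)
plan((.505,-.3005,.20),-90,0,5,start=a)
E
```

```text
cols y: [-0.45, -0.4, -0.35, -0.3, -0.25, -0.2, -0.15, -0.1, -0.05, 0.0, 0.05, 0.1, 0.15, 0.2]
x0.30 [0.092, 0.094, 0.091, 0.094, 0.044, 0.014, 0.168, 0.012, 0.013, 0.01, 0.012, 0.012, 0.012, 0.014]
x0.35 [0.048, 0.051, 0.044, 0.043, 0.015, 0.075, 0.133, 0.023, 0.015, 0.012, 0.012, 0.011, 0.013, 0.012]
x0.40 [0.043, 0.04, 0.036, 0.035, 0.015, 0.084, 0.104, 0.024, 0.012, 0.014, 0.014, 0.015, 0.011, 0.011]
x0.45 [0.041, 0.012, 0.034, 0.041, 0.012, 0.082, 0.128, 0.033, 0.013, 0.01, 0.009, 0.012, 0.015, 0.011]
x0.50 [0.04, 0.013, 0.047, 0.047, 0.019, 0.092, 0.096, 0.029, 0.013, 0.009, 0.104, 0.109, 0.101, 0.016]
x0.55 [0.045, 0.041, 0.049, 0.047, 0.012, 0.023, 0.024, 0.023, 0.012, 0.014, 0.143, 0.111, 0.141, 0.098]
x0.60 [0.042, 0.046, 0.073, 0.065, 0.013, 0.011, 0.014, 0.012, 0.015, 0.105, 0.148, 0.111, 0.146, 0.104]
x0.65 [0.043, 0.165, 0.191, 0.07, 0.074, 0.013, 0.02, 0.014, 0.013, 0.017, 0.138, 0.112, 0.147, 0.012]
x0.70 [0.006, 0.161, 0.194, 0.2, 0.187, 0.067, 0.062, 0.02, 0.083, 0.063, 0.17, 0.175, 0.011, 0.012]
x0.75 [0.0, 0.087, 0.147, 0.194, 0.192, 0.191, 0.062, 0.017, 0.012, 0.014, 0.014, 0.014, 0.011, 0.0]
t 1.45 p [0.451 0.161 0.201] yaw 76.47 z [ 0.61  -0.151 -0.778] F [ 0.3 -0.6 -0.3] M [ 0.09  0.39 -0.06] w 0.0867 q [ 0.39 -0.32  2.35 -0.66  0.65 -0.5 ]
dist 0.039 ang 38.9 deg  -> rows pos 0.9 rot 5.4
0 end [-0.0007, 0.0241, -0.0304, 0.68, 0.006, -0.001]
dist 0.465 ang 166.6 deg  -> rows pos 11.2 rot 23.3
0 end [-0.087, 0.032, 0.008, 0.0, -0.0, 0.582]
1 end [-0.0551, 0.0746, 0.008, -0.0, -0.0, 0.582]
2 end [-0.0051, 0.0926, 0.008, 0.0, -0.0, 0.582]
3 end [0.0466, 0.0802, 0.008, -0.0, -0.0, 0.582]
4 end [0.083, 0.0414, 0.008, 0.0, -0.0, 0.582]
```

```bash
python3 - <<'E'
from plan import *
np.set_printoptions(precision=3,suppress=True,linewidth=200)
T=np.load("top0.npz");S=np.load("scene0.npz")
P=np.concatenate([cloud(T,T["d"]).reshape(-1,3),cloud(S,S["d"]).reshape(-1,3)])
m=(P[:,2]>.05)&(P[:,2]<.3)&(P[:,0]>.42)&(P[:,0]<.58)&(P[:,1]>-.24)&(P[:,1]<-.1)
Q=P[m];i=np.argsort(Q[:,1])[:25];print(Q[i])
a=plan((.45,.16,.25),76.6,0,1)
plan((.505,-.3005,.24),-90,0,5,start=a)
E
```

```text
[[ 0.504 -0.153  0.092]
 [ 0.505 -0.152  0.077]
 [ 0.506 -0.151  0.079]
 [ 0.502 -0.151  0.079]
 [ 0.512 -0.15   0.08 ]
 [ 0.503 -0.15   0.075]
 [ 0.499 -0.15   0.082]
 [ 0.506 -0.15   0.083]
 [ 0.502 -0.15   0.083]
 [ 0.508 -0.15   0.086]
 [ 0.503 -0.15   0.081]
 [ 0.503 -0.149  0.086]
 [ 0.504 -0.149  0.083]
 [ 0.5   -0.149  0.079]
 [ 0.51  -0.149  0.079]
 [ 0.502 -0.148  0.071]
 [ 0.489 -0.148  0.117]
 [ 0.502 -0.148  0.074]
 [ 0.497 -0.148  0.083]
 [ 0.502 -0.148  0.08 ]
 [ 0.502 -0.147  0.084]
 [ 0.497 -0.147  0.08 ]
 [ 0.491 -0.147  0.124]
 [ 0.512 -0.147  0.081]
 [ 0.515 -0.147  0.082]]
dist 0.049 ang 38.9 deg  -> rows pos 1.2 rot 5.4
0 end [-0.0008, 0.0304, -0.0382, 0.68, 0.006, -0.001]
dist 0.464 ang 166.6 deg  -> rows pos 11.1 rot 23.3
0 end [-0.087, 0.032, 0.002, 0.0, -0.0, 0.582]
1 end [-0.0551, 0.0746, 0.002, -0.0, -0.0, 0.582]
2 end [-0.0051, 0.0926, 0.002, 0.0, -0.0, 0.582]
3 end [0.0466, 0.0802, 0.002, -0.0, -0.0, 0.582]
4 end [0.083, 0.0414, 0.002, 0.0, -0.0, 0.582]
```

Request:
servo_tool(motion=[[[0,0.006,-0.008,0.125,0,0],[0,0.012,-0.016,0.25,0,0],[0,0.018,-0.023,0.375,0,0],[0,0.024,-0.03,0.5,0,0],[0,0.03,-0.038,0.62,0,0]]])

```text
time_s: 1.87
eef_pos: [0.4508, 0.1657, 0.2544]
tcp_rot: [0.784, 0.62, 0.025, 0.029]
force: [0.1, -0.3, 0.2]
grip_width: 0.0871
```

Request:
servo_tool(motion=[[[-0.017,0.006,0,0.012,0,0.116],[-0.035,0.013,0,0.024,0,0.232],[-0.052,0.019,0,0.036,0,0.35],[-0.07,0.026,0,0.048,0,0.466],[-0.087,0.032,0,0.06,0,0.582]]])

```text
time_s: 2.28
eef_pos: [0.4615, 0.0724, 0.2552]
tcp_rot: [0.93, 0.366, 0.015, -0.0]
force: [0.8, 0.4, 0.4]
grip_width: 0.0874
```

Request:
servo_tool(motion=[[[-0.011,0.015,0,0,0,0.116],[-0.022,0.03,0,0,0,0.232],[-0.033,0.045,0,0,0,0.35],[-0.044,0.06,0,0,0,0.466],[-0.055,0.075,0,0,0,0.582]]])

```text
time_s: 2.7
eef_pos: [0.4727, -0.0199, 0.2545]
tcp_rot: [0.996, 0.084, 0.014, -0.004]
force: [-0.1, 0.7, -0.1]
grip_width: 0.0871
```

Request:
servo_tool(motion=[[[-0.001,0.019,0,0,0,0.116],[-0.002,0.037,0,0,0,0.232],[-0.003,0.056,0,0,0,0.35],[-0.004,0.074,0,0,0,0.466],[-0.005,0.093,0,0,0,0.582]]])

```text
time_s: 3.12
eef_pos: [0.4838, -0.1122, 0.2538]
tcp_rot: [0.978, -0.206, 0.012, -0.008]
force: [1.2, -0.3, -0.1]
grip_width: 0.0872
```

```bash
python3 - <<'E'
from plan import *
st(); plan((.505,-.3005,.22),-90,0,2)
E
```

```text
t 3.12 p [ 0.4838 -0.1122  0.2538] yaw -23.77 z [ 0.028  0.011 -1.   ] F [ 1.2 -0.3 -0.1] M [-0.09  0.1   0.01] w 0.0872 q [-0.4  -0.07  1.91  0.02  1.28  0.01]
dist 0.192 ang 66.3 deg  -> rows pos 4.6 rot 9.3
0 end [0.0473, 0.0822, 0.0161, -0.016, -0.003, 0.578]
1 end [0.0845, 0.0428, 0.0169, -0.016, -0.003, 0.578]
```

Request:
servo_tool(motion=[[[0.009,0.016,0,-0.003,0,0.116],[0.019,0.033,0,-0.006,0,0.232],[0.028,0.049,0.002,-0.009,0,0.35],[0.038,0.066,0.008,-0.012,0,0.466],[0.047,0.082,0.016,-0.016,0,0.578]]])

```text
time_s: 3.53
eef_pos: [0.4953, -0.2065, 0.2376]
tcp_rot: [0.879, -0.476, 0.009, -0.004]
force: [-0.6, -1.2, 0.3]
grip_width: 0.0871
```

Request:
servo_tool(motion=[[[0.017,0.009,0.003,-0.003,0,0.116],[0.034,0.017,0.007,-0.006,0,0.232],[0.051,0.026,0.01,-0.009,0,0.35],[0.068,0.034,0.014,-0.012,0,0.466],[0.085,0.043,0.017,-0.016,0,0.578]]])

```text
time_s: 3.95
eef_pos: [0.5061, -0.3006, 0.2199]
tcp_rot: [-0.707, 0.707, -0.003, -0.001]
force: [0.5, 0.2, 0.9]
grip_width: 0.0868
```

```bash
python3 - <<'E'
from plan import *
st(); im,d,p=snap("wrist","w2")
np.set_printoptions(precision=1,suppress=True)
for X in [(.4695,-.3004,.024),(.5055,-.3004,.03),(.54,-.3004,.036),(.628,-.3004,.036)]: print(X,proj(p,X))
C=cloud(p,d)
np.set_printoptions(precision=4,suppress=True)
i=im.astype(int); b=(i[...,2]>i[...,0]+50); pts=np.argwhere(b)[:,::-1]; print(len(pts),pts.min(0),pts.max(0),C[b].mean(0))
E
```

```text
t 3.95 p [ 0.5061 -0.3006  0.2199] yaw -90.01 z [ 0.002 -0.005 -1.   ] F [0.5 0.2 0.9] M [-0.1   0.14  0.  ] w 0.0868 q [-0.67  0.19  1.7  -0.    1.25  0.9 ]
(0.4695, -0.3004, 0.024) [274.  236.3]
(0.5055, -0.3004, 0.03) [274. 198.]
(0.54, -0.3004, 0.036) [274.  157.2]
(0.628, -0.3004, 0.036) [273.8  33.7]
3354 [258  31] [286 153] [ 0.5881 -0.2988  0.0368]
```

View pics/w2.png

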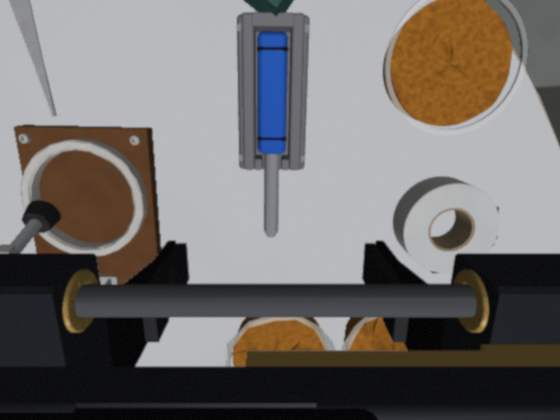

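The wrist view shows the bar straight down column 272, with the tip at row 236 as predicted. I'll go down and grip the rod low in the pads, so that it can be laid on the table later.

Request:
servo_tool(motion=[[[0,0,0.025,0,0,0],[-0.001,0,0.05,0,0,0],[-0.001,0,0.075,0,0,0],[-0.001,0,0.1,0,0,0],[-0.001,0,0.115,0,0,0]]])

```text
time_s: 4.42
eef_pos: [0.5051, -0.2984, 0.1024]
tcp_rot: [0.709, -0.705, 0.001, 0.001]
force: [0.2, -0.3, 0.2]
grip_width: 0.0869
```

Request:
servo_tool(motion=[[[0,0,0.008,0,0,0],[0,0,0.015,0,0,0],[0,0,0.021,0,0,0],[0,0,0.021,0,0,0]]])

```text
time_s: 4.75
eef_pos: [0.5065, -0.2996, 0.0841]
tcp_rot: [0.709, -0.705, 0.003, 0.001]
force: [-0.4, -0.1, -0.0]
grip_width: 0.087
```

Request:
servo_tool(motion=[[[0,0,0,0,0,0],[0,0,0,0,0,0],[0,0,0,0,0,0],[0,0,0,0,0,0],[0,0,0,0,0,0]]], jaw=255, newtons=40)

```text
time_s: 5.17
eef_pos: [0.5068, -0.3, 0.0852]
tcp_rot: [0.709, -0.705, 0.004, 0.001]
force: [-0.7, 0.2, 0.2]
grip_width: 0.0613
```

```bash
python3 - <<'E'
from plan import *
st()
E
```

```text
t 5.17 p [ 0.5068 -0.3     0.0852] yaw -89.68 z [ 0.004 -0.006 -1.   ] F [-0.7  0.2  0.2] M [-0.07  0.16  0.01] w 0.0613 q [-0.67  0.37  1.77 -0.    1.    0.9 ]
```

Request:
servo_tool(motion=[[[0,0,0,0,0,0],[0,0,0,0,0,0],[0,0,0,0,0,0],[0,0,0,0,0,0],[0,0,0,0,0,0]]])

```text
time_s: 5.58
eef_pos: [0.5065, -0.2997, 0.0845]
tcp_rot: [0.709, -0.705, 0.003, 0.001]
force: [-0.7, 0.6, 0.8]
grip_width: 0.0286
```

Request:
servo_tool(motion=[[[0,0,0,0,0,0],[0,0,0,0,0,0],[0,0,0,0,0,0],[0,0,0,0,0,0],[0,0,0,0,0,0]]])

```text
time_s: 6.0
eef_pos: [0.5065, -0.2997, 0.0845]
tcp_rot: [0.709, -0.705, 0.003, 0.001]
force: [-0.3, 0.6, 0.4]
grip_width: 0.0106
```

```bash
python3 - <<'E'
from plan import *
st()
E
```

```text
t 6.00 p [ 0.5065 -0.2997  0.0845] yaw -89.68 z [ 0.003 -0.006 -1.   ] F [-0.3  0.6  0.4] M [-0.06  0.18 -0.01] w 0.0106 q [-0.67  0.37  1.77 -0.    1.    0.9 ]
```

Request:
servo_tool(motion=[[[0,0,-0.004,0,0,0],[0,0,-0.012,0,0,0],[0,0,-0.022,0,0,0],[0,0,-0.034,0,0,0],[0,0,-0.045,0,0,0]]], newtons=60)

```text
time_s: 6.42
eef_pos: [0.5067, -0.2997, 0.1314]
tcp_rot: [0.709, -0.705, 0.004, 0.001]
force: [0.1, 1.3, -1.7]
grip_width: 0.01
```

Request:
servo_tool(motion=[[[0,0,-0.02,0,0,0],[0,0,-0.045,0,0,0],[0,0,-0.07,0,0,0],[0,0,-0.095,0,0,0],[0,0,-0.11,0,0,0]]])

```text
time_s: 6.83
eef_pos: [0.5071, -0.2996, 0.2445]
tcp_rot: [0.709, -0.705, 0.006, 0.001]
force: [0.3, -0.1, 0.0]
grip_width: 0.0101
```

```bash
python3 - <<'E'
from plan import *
st(); im,d,p=snap("wrist","w3")
E
```

```text
t 6.83 p [ 0.5071 -0.2996  0.2445] yaw -89.68 z [ 0.007 -0.009 -1.   ] F [ 0.3 -0.1  0. ] M [-0.03  0.18  0.02] w 0.0101 q [-0.67  0.17  1.68 -0.    1.28  0.9 ]
```

View pics/w3.png

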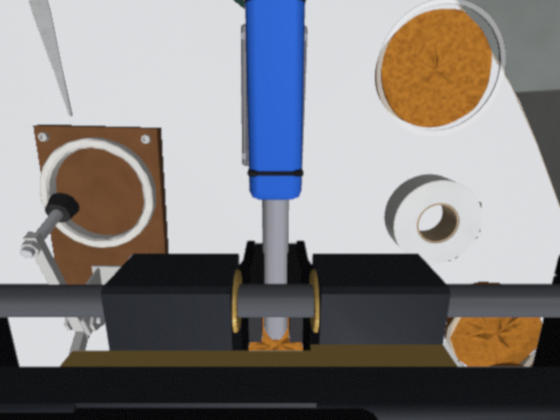

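The bar is held straight and in line at columns 262–290. I'll check its pitch and the landing spot.

```bash
python3 - <<'E'
from plan import *
W=np.load("w3.npz");T=np.load("top0.npz");S=np.load("scene0.npz")
np.set_printoptions(precision=4,suppress=True)
C=cloud(W,W["d"])
for v in (30,80,130,165,185,210,235): print(v,np.median(C[v-2:v+3,270:280].reshape(-1,3),axis=0))
print("stain",onz(T,234,262,0),onz(T,302,298,0))
crop(T["im"],"tc",190,190,330,310,5)
ax=np.array([.6235,.1246]);f=np.radians(166.6);F=np.array([np.cos(f),np.sin(f)])
for r in (.13,.167,.246,.29): print(r,ax+F*r,proj(T,[*(ax+F*r),0]))
p=ax+F*.167
a=plan((*p,.28),76.6,0,5)
E
```

```text
30 [ 0.608  -0.2987  0.1963]
80 [ 0.5908 -0.2988  0.1963]
130 [ 0.5724 -0.2989  0.1965]
165 [ 0.5586 -0.299   0.1963]
185 [ 0.5504 -0.299   0.1965]
210 [ 0.538  -0.2989  0.1903]
235 [ 0.5266 -0.2992  0.1904]
stain [0.3587 0.1104 0.    ] [ 0.2437 -0.1131  0.    ]
0.13 [0.497  0.1547] [221.4567 220.0577]
0.167 [0.461  0.1633] [218.6252 230.8315]
0.246 [0.3842 0.1816] [212.5248 254.0436]
0.29 [0.3414 0.1918] [209.0942 267.0966]
dist 0.467 ang 166.3 deg  -> rows pos 11.2 rot 23.2
0 end [-0.0927, 0.0088, -0.0078, 0.003, -0.003, -0.58]
1 end [-0.0824, -0.0435, -0.0074, 0.003, -0.003, -0.58]
2 end [-0.045, -0.0816, -0.007, 0.003, -0.003, -0.58]
3 end [0.007, -0.0929, -0.0066, 0.003, -0.003, -0.58]
4 end [0.0568, -0.0739, -0.0065, 0.003, -0.003, -0.58]
```

View pics/tc.png

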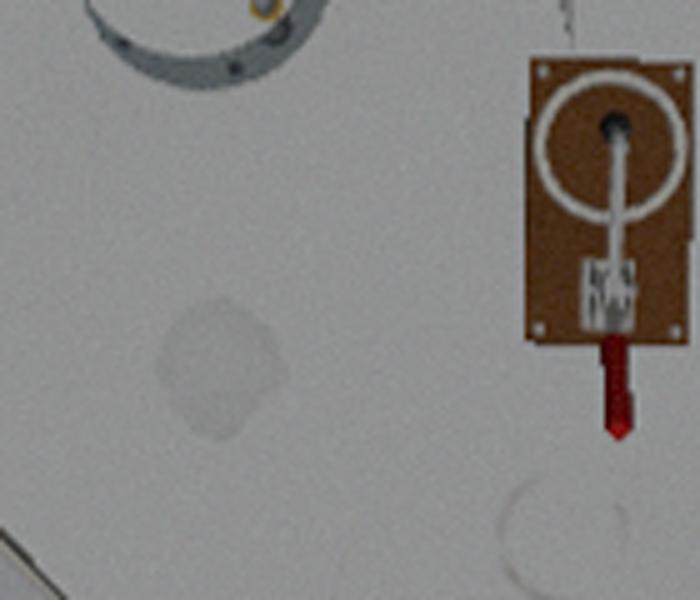

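The bar is level and the stain is flat, so the landing line in front of the jack is clear. I'll carry it over.

Request:
servo_tool(motion=[[[-0.012,0,-0.008,0,0,-0.06],[-0.034,0.002,-0.016,0,0,-0.17],[-0.053,0.004,-0.024,0,0,-0.29],[-0.073,0.006,-0.03,0,0,-0.46],[-0.093,0.009,-0.034,0,0,-0.58]]])

```text
time_s: 7.3
eef_pos: [0.4965, -0.205, 0.2741]
tcp_rot: [0.873, -0.488, 0.003, 0.002]
force: [0.0, -0.2, -0.9]
grip_width: 0.01
```

Request:
servo_tool(motion=[[[-0.016,-0.009,0,0,0,-0.116],[-0.033,-0.017,0,0,0,-0.232],[-0.05,-0.026,0,0,0,-0.35],[-0.066,-0.035,0,0,0,-0.466],[-0.082,-0.043,0,0,0,-0.58]]])

```text
time_s: 7.72
eef_pos: [0.4904, -0.1123, 0.2727]
tcp_rot: [0.976, -0.218, 0.002, 0.003]
force: [-0.2, -0.6, -1.7]
grip_width: 0.0101
```

Request:
servo_tool(motion=[[[-0.009,-0.016,0,0,0,-0.116],[-0.018,-0.033,0,0,0,-0.232],[-0.027,-0.05,0,0,0,-0.35],[-0.036,-0.066,0,0,0,-0.466],[-0.045,-0.082,0,0,0,-0.58]]])

```text
time_s: 8.13
eef_pos: [0.4851, -0.019, 0.2722]
tcp_rot: [0.998, 0.07, 0.001, 0.003]
force: [-0.1, 0.7, -1.6]
grip_width: 0.0103
```

Request:
servo_tool(motion=[[[0.001,-0.018,0,0,0,-0.116],[0.002,-0.037,0,0,0,-0.232],[0.004,-0.056,0,0,0,-0.35],[0.005,-0.074,0,0,0,-0.466],[0.007,-0.093,0,0,0,-0.58]]])

```text
time_s: 8.55
eef_pos: [0.4795, 0.074, 0.2716]
tcp_rot: [0.936, 0.353, 0.001, 0.003]
force: [0.5, -0.1, 0.1]
grip_width: 0.0104
```

```bash
python3 - <<'E'
from plan import *
st(); 
a=plan((.461,.1633,.20),76.6,0,1)
a=plan((.461,.1633,.0735),76.6,0,1,start=a)
E
```

```text
t 8.55 p [0.4795 0.074  0.2716] yaw 41.29 z [ 0.003 -0.006 -1.   ] F [ 0.5 -0.1  0.1] M [-0.08 -0.02  0.02] w 0.0104 q [-0.01 -0.11  1.91 -0.01  1.34 -0.73]
dist 0.116 ang 35.3 deg  -> rows pos 2.8 rot 4.9
0 end [0.0451, -0.0797, 0.071, 0.006, 0.003, -0.616]
dist 0.127 ang 0.0 deg  -> rows pos 3.0 rot 0.0
0 end [0.0, -0.0, 0.1265, 0.0, 0.0, 0.0]
```

Request:
servo_tool(motion=[[[0.009,-0.016,0.005,0.001,0,-0.123],[0.018,-0.032,0.015,0.002,0.001,-0.246],[0.027,-0.048,0.03,0.003,0.002,-0.37],[0.036,-0.064,0.05,0.004,0.003,-0.493],[0.045,-0.08,0.071,0.006,0.003,-0.616]]])

```text
time_s: 8.97
eef_pos: [0.4617, 0.1637, 0.2001]
tcp_rot: [0.785, 0.62, 0.001, 0.0]
force: [0.8, -0.2, -1.1]
grip_width: 0.0105
```

Request:
servo_tool(motion=[[[0,0,0.025,0,0,0],[0,0,0.055,0,0,0],[0,0,0.085,0,0,0],[0,0,0.105,0,0,0],[0,0,0.113,0,0,0]]])

```text
time_s: 9.38
eef_pos: [0.4591, 0.1623, 0.0837]
tcp_rot: [0.787, 0.617, -0.003, -0.001]
force: [0.1, -0.7, -0.8]
grip_width: 0.0103
```

```bash
python3 - <<'E'
from plan import *
st(); 
a=plan((.461,.1633,.0735),76.6,0,1)
E
```

```text
t 9.38 p [0.4591 0.1623 0.0837] yaw 76.26 z [-0.006 -0.001 -1.   ] F [ 0.1 -0.7 -0.8] M [0.02 0.05 0.06] w 0.0103 q [ 0.18  0.16  2.03 -0.    0.96 -1.15]
dist 0.010 ang 0.5 deg  -> rows pos 0.2 rot 0.1
0 end [0.0015, 0.0017, 0.0102, -0.005, 0.002, -0.006]
```

Request:
servo_tool(motion=[[[0,0,0.004,0,0,0],[0,0,0.008,0,0,0],[0,0,0.011,0,0,0],[0,0,0.011,0,0,0]]])

```text
time_s: 9.72
eef_pos: [0.4622, 0.1628, 0.0766]
tcp_rot: [0.787, 0.617, 0.0, 0.0]
force: [-1.0, -0.1, -0.8]
grip_width: 0.01
```

```bash
python3 - <<'E'
from plan import *
st()
E
```

```text
t 9.72 p [0.4622 0.1628 0.0766] yaw 76.25 z [ 0.001  0.    -1.   ] F [-1.  -0.1 -0.8] M [-0.01 -0.03  0.03] w 0.0100 q [ 0.18  0.18  2.03 -0.    0.94 -1.15]
```

Request:
servo_tool(motion=[[[0,0,0.0015,0,0,0],[0,0,0.003,0,0,0],[0,0,0.0035,0,0,0],[0,0,0.0035,0,0,0]]])

```text
time_s: 10.05
eef_pos: [0.4617, 0.1627, 0.0726]
tcp_rot: [0.787, 0.617, -0.0, 0.0]
force: [1.3, -0.6, -1.0]
grip_width: 0.0104
```

```bash
python3 - <<'E'
from plan import *
st()
E
```

```text
t 10.05 p [0.4617 0.1627 0.0726] yaw 76.25 z [-0. -0. -1.] F [ 1.3 -0.6 -1. ] M [-0.02 -0.08 -0.02] w 0.0104 q [ 0.18  0.19  2.03 -0.    0.93 -1.15]
```

Request:
servo_tool(motion=[[[0,0,0,0,0,0],[0,0,0,0,0,0],[0,0,0,0,0,0],[0,0,0,0,0,0],[0,0,0,0,0,0]]], jaw=110)

```text
time_s: 10.47
eef_pos: [0.4614, 0.1627, 0.0723]
tcp_rot: [0.787, 0.617, -0.0, -0.0]
force: [-0.6, 0.5, -0.4]
grip_width: 0.0356
```

Request:
servo_tool(motion=[[[0,0,-0.005,0,0,0],[0,0,-0.02,0,0,0],[0,0,-0.04,0,0,0],[0,0,-0.06,0,0,0],[0,-0.02,-0.07,0,0,0]]])

```text
time_s: 10.88
eef_pos: [0.4459, 0.1673, 0.1459]
tcp_rot: [0.787, 0.617, 0.003, 0.002]
force: [1.0, 0.6, -0.2]
grip_width: 0.0492
```

Request:
servo_tool(motion=[[[0,-0.02,0,0,0,0],[0,-0.04,0,0,0,0],[0,-0.055,0,0,0,0],[0,-0.063,0,0,0,0],[0,-0.063,0,0,0,0]]])

```text
time_s: 11.3
eef_pos: [0.3796, 0.1827, 0.1423]
tcp_rot: [0.786, 0.618, -0.001, -0.0]
force: [-0.3, 0.2, 0.1]
grip_width: 0.0494
```

```bash
python3 - <<'E'
from plan import *
st(); im,d,p=snap("wrist","w4"); im,d,p=snap("top","t4")
crop(im,"t4c",170,130,290,290,3.5)
b=(im[...,2].astype(int)>im[...,0].astype(int)+50);v,u=np.nonzero(b);m=(v>200);pts=np.stack([u,v],1)[m].astype(np.float32);print(len(pts),cv2.minAreaRect(pts) if len(pts)>5 else 0)
E
```

```text
t 11.30 p [0.3796 0.1827 0.1423] yaw 76.32 z [-0.001 -0.    -1.   ] F [-0.3  0.2  0.1] M [0.02 0.03 0.04] w 0.0494 q [ 0.26 -0.11  2.17  0.    1.08 -1.07]
11 ((186.4807586669922, 305.93231201171875), (3.207015037536621, 90.91333770751953), 29.116147994995117)
```

View pics/w4.png

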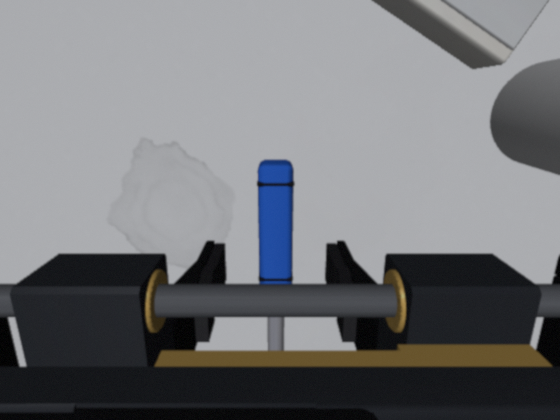

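View pics/t4c.png

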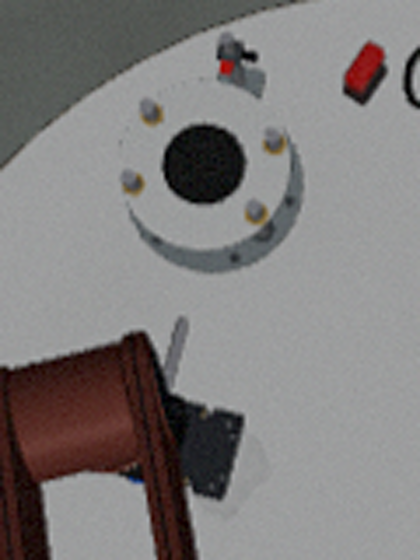

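The bar lies flat and straight under the gripper at column 276, with the handle end at row 160. I'll check the distance along the bar, then grip the handle.

```bash
python3 - <<'E'
from plan import *
W=np.load("w4.npz")
E=onz(W,276,161,.02); J=onz(W,276,282,.024); s=read_state(); R=Ro.from_quat(s["tcp_rot"])
print("handle end in tool",R.inv().apply(E-s["eef_pos"]),"band",R.inv().apply(J-s["eef_pos"]))
E
```

```text
handle end in tool [ 0.00024448 -0.04366513  0.12274272] band [0.00032772 0.03591773 0.11879865]
```

Request:
servo_tool(motion=[[[0,-0.005,0.02,0,0,0],[0,-0.005,0.04,0,0,0],[0,-0.005,0.058,0,0,0],[0,-0.005,0.067,0,0,0],[0,-0.005,0.07,0,0,0]]])

```text
time_s: 11.82
eef_pos: [0.3756, 0.1831, 0.0708]
tcp_rot: [0.787, 0.617, -0.002, -0.001]
force: [-0.9, -0.4, -0.2]
grip_width: 0.0494
```

Request:
servo_tool(motion=[[[0,0,0,0,0,0],[0,0,0,0,0,0],[0,0,0,0,0,0],[0,0,0,0,0,0],[0,0,0,0,0,0]]], jaw=255, newtons=60)

```text
time_s: 12.23
eef_pos: [0.3766, 0.1838, 0.0731]
tcp_rot: [0.787, 0.617, 0.0, 0.0]
force: [1.0, -0.6, 0.0]
grip_width: 0.0239
```

Request:
servo_tool(motion=[[[0,0,0,0,0,0],[0,0,0,0,0,0],[0,0,0,0,0,0]]])

```text
time_s: 12.48
eef_pos: [0.3766, 0.1837, 0.073]
tcp_rot: [0.787, 0.617, 0.0, 0.0]
force: [-0.2, -0.4, 5.0]
grip_width: 0.0219
```

```bash
python3 - <<'E'
from plan import *
st()
E
```

```text
t 12.48 p [0.3766 0.1837 0.073 ] yaw 76.25 z [ 0.001  0.    -1.   ] F [-0.2 -0.4  5. ] M [-0.08  0.17 -0.02] w 0.0219 q [ 0.27  0.03  2.2  -0.    0.91 -1.07]
```

Request:
servo_tool(motion=[[[0,0,-0.006,0,0,0],[0,0,-0.016,0,0,0],[0,0,-0.028,0,0,0],[0,0,-0.038,0,0,0],[0,0,-0.043,0,0,0]]])

```text
time_s: 12.9
eef_pos: [0.3768, 0.1838, 0.1171]
tcp_rot: [0.787, 0.617, 0.001, 0.0]
force: [0.2, -0.6, -1.0]
grip_width: 0.0215
```

```bash
python3 - <<'E'
from plan import *
st(); im,d,p=snap("wrist","w5"); ims,ds,ps=snap("scene","s5")
crop(ims,"s5c",150,140,310,260,5)
np.set_printoptions(precision=4,suppress=True)
C=cloud(p,d)
i=im.astype(int); b=(i[...,2]>i[...,0]+50)&(C[...,2]>.02);v,u=np.nonzero(b)
print(u.min(),u.max(),v.min(),v.max())
for r in range(v.min()+4,v.max(),15): 
    cc=u[v==r]; m=int(cc.mean()); print(r,cc.min(),cc.max(),C[r,m])
E
```

```text
t 12.90 p [0.3768 0.1838 0.1171] yaw 76.26 z [ 0.001  0.    -1.   ] F [ 0.2 -0.6 -1. ] M [ 0.02  0.01 -0.03] w 0.0215 q [ 0.27 -0.07  2.19  0.    1.02 -1.07]
250 299 190 349
194 255 295 [0.3405 0.1929 0.0579]
209 250 299 [0.3442 0.1916 0.0678]
224 251 298 [0.3502 0.1901 0.069 ]
239 251 299 [0.3568 0.1889 0.0691]
254 250 299 [0.3638 0.1868 0.0684]
269 251 299 [0.3706 0.1856 0.0687]<stdin>:9: RuntimeWarning: Mean of empty slice.
  ret = ret.dtype.type(ret / rcount)
Traceback (most recent call last):
ValueError: cannot convert float NaN to integer
```

View pics/s5c.png

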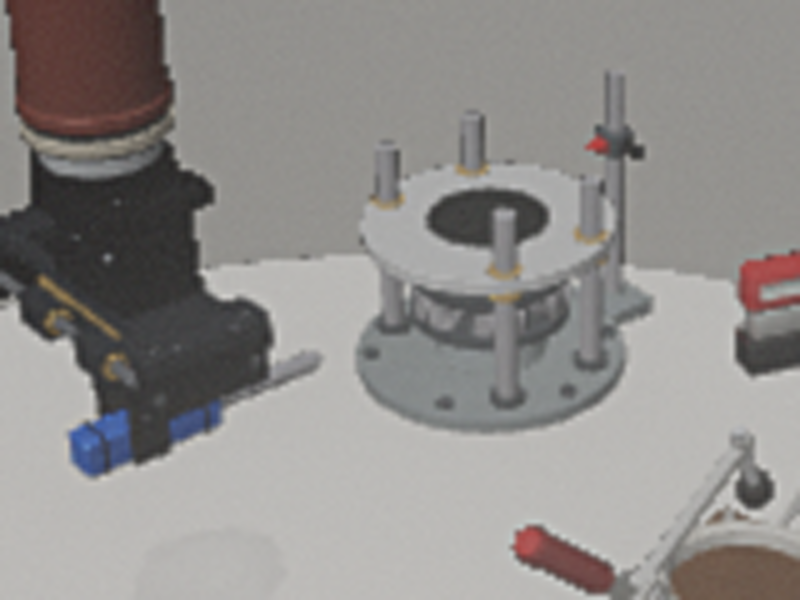

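```bash
python3 - <<'E'
from plan import *
S=np.load("s5.npz"); s=read_state(); R=Ro.from_quat(s["tcp_rot"])
C=cloud(S,S["d"]).reshape(-1,3); Q=R.inv().apply(C-s["eef_pos"])
m=(abs(Q[:,0])<.13)&(Q[:,1]>-.06)&(Q[:,1]<.12)&(Q[:,2]<.07)&(Q[:,2]>-.15); Q=Q[m]
for z0 in np.arange(-.15,.07,.02):
    q=Q[(Q[:,2]>z0)&(Q[:,2]<=z0+.02)]
    if len(q): print("%.2f"%z0,len(q),"x",np.round(np.percentile(q[:,0],[1,99]),3),"y",np.round(np.percentile(q[:,1],[1,50,97,99]),3))
plan((.3768,.1838,.116),76.6,0,1)
E
```

```text
-0.15 243 x [-0.042  0.012] y [-0.04  -0.018  0.027  0.03 ]
-0.13 155 x [-0.04   0.012] y [-0.04  -0.017  0.021  0.025]
-0.11 363 x [-0.054  0.015] y [-0.039 -0.015  0.033  0.034]
-0.09 140 x [-0.053  0.003] y [-0.025 -0.006  0.019  0.021]
-0.07 208 x [-0.054  0.015] y [-0.028 -0.021  0.019  0.021]
-0.05 614 x [-0.098  0.091] y [-0.038 -0.016  0.03   0.033]
-0.03 404 x [-0.094  0.084] y [-0.039 -0.028  0.03   0.034]
-0.01 146 x [-0.089  0.084] y [-0.039 -0.017  0.032  0.035]
0.01 8 x [-0.025 -0.017] y [-0.012 -0.011 -0.009 -0.009]
0.03 86 x [-0.024  0.02 ] y [-0.036 -0.011  0.002  0.006]
0.05 252 x [-0.023  0.013] y [-0.038  0.002  0.113  0.117]
dist 0.001 ang 0.4 deg  -> rows pos 0.0 rot 0.1
0 end [-0.0001, -0.0001, 0.0007, 0.002, -0.001, -0.006]
```

The bar is level, and the gripper's body is confirmed as ±35 mm along the bar and ±95 mm across. I'll approach the hole.

Request:
servo_tool(motion=[[[0,0.01,0.001,0,0,-0.006],[0,0.028,0.001,0,0,-0.006],[0,0.05,0.001,0,0,-0.006],[0,0.066,0.001,0,0,-0.006],[0,0.075,0.001,0,0,-0.006]]])

```text
time_s: 13.42
eef_pos: [0.4508, 0.165, 0.1137]
tcp_rot: [0.785, 0.62, -0.0, 0.0]
force: [-0.1, -0.1, -0.6]
grip_width: 0.0216
```

Request:
servo_tool(motion=[[[0,0.003,0,0,0,0],[0,0.006,0,0,0,0],[0,0.009,0,0,0,0],[0,0.012,0,0,0,0]]])

```text
time_s: 13.75
eef_pos: [0.457, 0.1633, 0.1127]
tcp_rot: [0.785, 0.62, -0.004, -0.003]
force: [-16.3, 4.1, 3.7]
grip_width: 0.0213
```

```bash
python3 - <<'E'
from plan import *
st(); im,d,p=snap("scene","s6"); crop(im,"s6c",190,150,310,240,6)
im,d,p=snap("top","t6"); crop(im,"t6c",180,130,280,230,6)
E
```

```text
t 13.75 p [0.457  0.1633 0.1127] yaw 76.61 z [-0.009 -0.    -1.   ] F [-16.3   4.1   3.7] M [0.66 2.19 0.07] w 0.0213 q [ 0.18  0.11  2.02  0.    1.02 -1.16]
```

View pics/s6c.png

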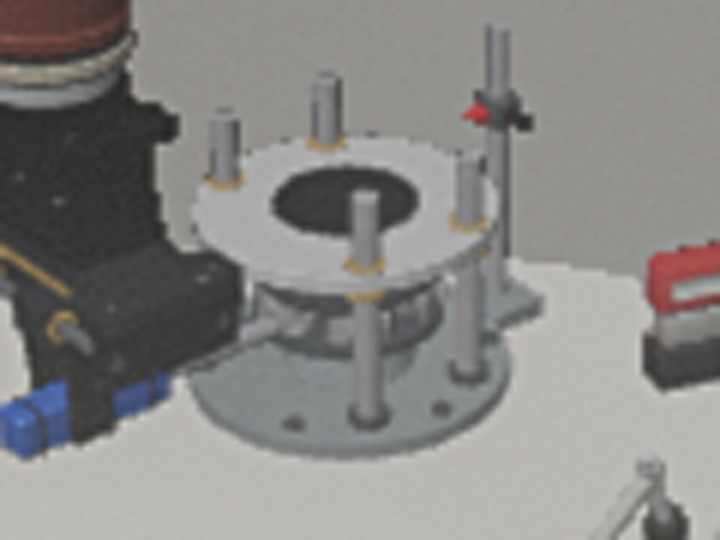

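View pics/t6c.png

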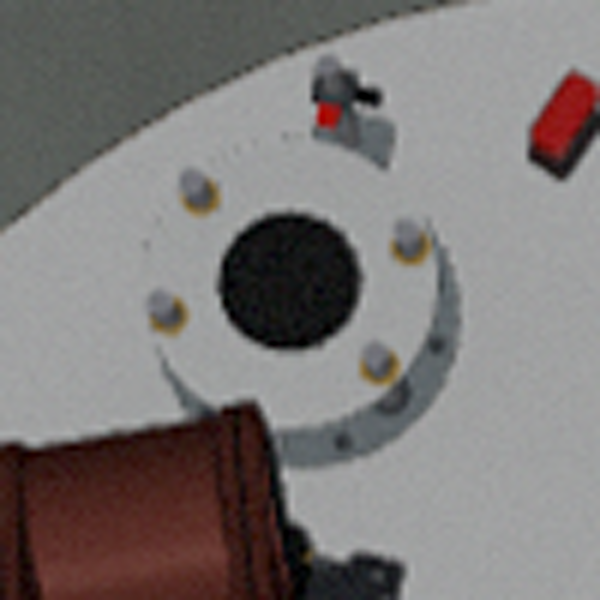

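The scene crop shows the rod tip at the collar's front mouth, about (300,325). The force of 17 N with the tip at 50 mm radius means it is resting on an edge. I'll look more closely at the mouth's shape in the first wrist view.

```bash
python3 - <<'E'
from h import *
W=np.load("w1.npz"); im=W["im"][190:245,235:345]
g=cv2.resize(im[::-1,::-1,::-1],None,fx=7,fy=7,interpolation=cv2.INTER_CUBIC).astype(float)
g=np.clip((g-20)*1.6,0,255).astype(np.uint8); cv2.imwrite("pics/w1z.png",g)
np.set_printoptions(precision=4,suppress=True,linewidth=180)
C=cloud(W,W["d"])
ax=np.array([.6235,.1246]); f=np.radians(166.6);F=np.array([np.cos(f),np.sin(f)]);N=np.array([-F[1],F[0]])
for v in (199,203,207,211,215):
    print(v,[ (u,round(float((C[v,u,:2]-ax)@F)*1000),round(float((C[v,u,:2]-ax)@N)*1000),round(float(C[v,u,2])*1000)) for u in range(262,312,4)])
E
```

```text
199 [(262, 44, 16, 46), (266, 45, 12, 47), (270, 48, 9, 49), (274, 48, 5, 49), (278, 49, 2, 50), (282, 50, -1, 50), (286, 49, -5, 50), (290, 50, -8, 50), (294, 48, -12, 49), (298, 49, -15, 50), (302, 47, -19, 48), (306, 44, -22, 46), (310, 44, -26, 46)]
203 [(262, 41, 16, 48), (266, 40, 12, 48), (270, 48, 9, 53), (274, 49, 5, 54), (278, 49, 2, 54), (282, 49, -1, 54), (286, 49, -5, 54), (290, 50, -8, 55), (294, 49, -12, 54), (298, 48, -15, 53), (302, 48, -18, 53), (306, 41, -22, 48), (310, 41, -26, 48)]
207 [(262, 35, 16, 49), (266, 35, 12, 48), (270, 47, 9, 57), (274, 48, 5, 57), (278, 49, 2, 58), (282, 49, -1, 58), (286, 49, -5, 58), (290, 50, -8, 58), (294, 49, -11, 58), (298, 48, -15, 57), (302, 49, -18, 58), (306, 35, -23, 48), (310, 35, -26, 48)]
211 [(262, 28, 16, 48), (266, 28, 13, 48), (270, 48, 9, 61), (274, 49, 5, 62), (278, 49, 2, 62), (282, 49, -1, 62), (286, 49, -5, 62), (290, 49, -8, 62), (294, 49, -11, 62), (298, 48, -15, 61), (302, 47, -18, 60), (306, 29, -23, 49), (310, 29, -27, 48)]
215 [(262, 23, 16, 49), (266, 22, 13, 48), (270, 45, 9, 63), (274, 45, 5, 64), (278, 46, 2, 64), (282, 48, -1, 65), (286, 48, -5, 65), (290, 47, -8, 65), (294, 46, -11, 64), (298, 45, -15, 63), (302, 45, -18, 63), (306, 22, -24, 48), (310, 23, -27, 49)]
```

View pics/w1z.png

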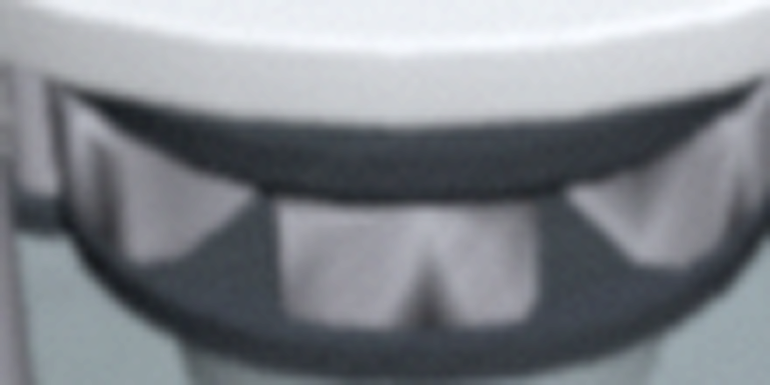

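The depth shows the light block facing front is solid land at r≈49 mm. The holes are the dark recesses either side, with their floor at z≈48 mm as it should be. So the collar is at q≈−29° (−0.51 rad), not 0. I'll back off and move to the hole at −29°.

```bash
cat >> plan.py <<'E'
AX=np.array([.6235,.1246]); FR=166.6
def pose(q,R,z,ax=AX,yo=0):
    a=np.radians(FR-q); return np.array([ax[0]+R*np.cos(a),ax[1]+R*np.sin(a),z]), Rt(FR-q-180+90+yo)
def rows(start,wps):
    # wps list of (p,R) ; print chunks of 5
    p0,R0=start; out=[]
    for i in range(0,len(wps),5):
        for w in wps[i:i+5]: print([float(x) for x in rowfrom(p0,R0,*w)])
        print('--'); p0,R0=wps[min(i+4,len(wps)-1)]
def cur():
    s=read_state(); return s["eef_pos"],Ro.from_quat(s["tcp_rot"])
E
python3 - <<'E'
from plan import *
w=[pose(q,R,.1165) for q,R in [(0,.18),(0,.195),(-2,.21),(-6,.21),(-11,.21),(-17,.21),(-22,.21),(-26,.21),(-28.5,.207),(-29,.205)]]
rows(cur(),w)
E
```

```text
[0.0008, -0.009, -0.0037, -0.009, 0.002, 0.0]
[0.0008, -0.024, -0.0036, -0.009, 0.002, 0.0]
[-0.0065, -0.0388, -0.0034, -0.009, 0.002, -0.034]
[-0.0211, -0.0378, -0.0034, -0.009, 0.002, -0.104]
[-0.0392, -0.0351, -0.0034, -0.009, 0.001, -0.192]
--
[-0.022, 0.0012, 0.0, 0.0, 0.0, -0.105]
[-0.0401, 0.0039, 0.0, 0.0, 0.0, -0.192]
[-0.0544, 0.0072, 0.0, 0.0, 0.0, -0.262]
[-0.0622, 0.0126, 0.0, 0.0, 0.0, -0.305]
[-0.0633, 0.015, 0.0, 0.0, 0.0, -0.314]
--
```

Request:
servo_tool(motion=[[[0,-0.013,-0.001,0,0,0],[0,-0.028,-0.001,0,0,0],[-0.006,-0.043,-0.001,0,0,-0.034],[-0.021,-0.042,-0.001,0,0,-0.104],[-0.039,-0.039,-0.001,0,0,-0.192]]])

```text
time_s: 14.27
eef_pos: [0.4117, 0.1347, 0.1149]
tcp_rot: [0.72, 0.694, -0.001, -0.001]
force: [0.4, -0.4, -0.3]
grip_width: 0.0215
```

Request:
servo_tool(motion=[[[-0.022,0.001,0,0,0,-0.105],[-0.04,0.004,0,0,0,-0.192],[-0.054,0.007,0,0,0,-0.262],[-0.062,0.01,0,0,0,-0.305],[-0.063,0.012,0,0,0,-0.314]]])

```text
time_s: 14.68
eef_pos: [0.4227, 0.0697, 0.1153]
tcp_rot: [0.604, 0.797, -0.0, -0.0]
force: [0.1, -0.0, -0.3]
grip_width: 0.022
```

Request:
servo_tool(motion=[[[0,0,0,0,0,0]]])

```text
time_s: 14.77
eef_pos: [0.4229, 0.0705, 0.1154]
tcp_rot: [0.605, 0.796, -0.0, -0.0]
force: [-0.3, -0.1, -1.7]
grip_width: 0.0214
```

```bash
python3 - <<'E'
from plan import *
st(); w=[pose(-29,R,.116) for R in (.205,.19,.175,.16)]
rows(cur(),w)
im,d,p=snap("wrist","w7"); ims,ds,ps=snap("scene","s7"); crop(ims,"s7c",190,150,310,240,6)
C=cloud(p,d)
i=im.astype(int); b=(i[...,2]>i[...,0]+50)&(C[...,2]>.02);v,u=np.nonzero(b)
np.set_printoptions(precision=4,suppress=True)
for r in range(200,275,12): 
    cc=u[v==r]; m=int(cc.mean()); print(r,cc.min(),cc.max(),C[r,m])
E
```

```text
t 14.77 p [0.4229 0.0705 0.1154] yaw 105.50 z [-0. -0. -1.] F [-0.3 -0.1 -1.7] M [ 0.08  0.   -0.02] w 0.0214 q [-0.02 -0.04  2.17 -0.    1.01 -1.86]
[-0.0019, 0.0027, -0.0006, -0.0, -0.0, -0.002]
[-0.0018, 0.0177, -0.0006, -0.0, -0.0, -0.002]
[-0.0018, 0.0327, -0.0006, -0.0, -0.0, -0.002]
[-0.0018, 0.0477, -0.0007, -0.0, -0.0, -0.002]
--
200 253 298 [0.3873 0.0611 0.0645]
212 251 300 [0.392  0.0625 0.0657]
224 252 299 [0.3966 0.0637 0.0673]
236 251 299 [0.4019 0.0652 0.0671]
248 251 300 [0.4075 0.0667 0.0662]
260 251 299 [0.4124 0.0681 0.0674]
272 252 299 [0.4186 0.0698 0.066 ]
```

View pics/s7c.png

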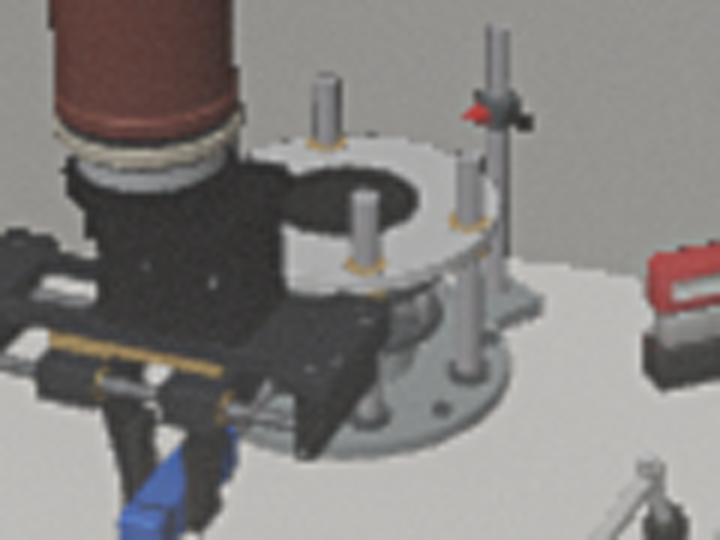

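Request:
servo_tool(motion=[[[-0.0005,0.006,-0.001,0,0,0],[-0.0005,0.014,-0.001,0,0,0],[-0.0005,0.022,-0.001,0,0,0],[-0.0005,0.029,-0.001,0,0,0],[-0.0005,0.034,-0.001,0,0,0]]])

```text
time_s: 15.28
eef_pos: [0.457, 0.0798, 0.1164]
tcp_rot: [0.605, 0.797, -0.0, 0.0]
force: [-0.6, -0.8, -0.6]
grip_width: 0.0218
```

Request:
servo_tool(motion=[[[0,0.003,0,0,0,0],[0,0.006,0,0,0,0],[0,0.009,0,0,0,0],[0,0.012,0,0,0,0]]])

```text
time_s: 15.62
eef_pos: [0.4674, 0.0825, 0.1161]
tcp_rot: [0.605, 0.796, -0.0, -0.0]
force: [-0.0, 0.8, -0.4]
grip_width: 0.0216
```

```bash
python3 - <<'E'
from plan import *
st(); s=read_state(); R=Ro.from_quat(s["tcp_rot"]); print("F tool",R.inv().apply(s["force"]))
d=s["eef_pos"][:2]-AX; print("R",np.hypot(*d),"q",FR-np.degrees(np.arctan2(d[1],d[0]))%360)
E
```

```text
t 15.62 p [0.4674 0.0825 0.1161] yaw 105.58 z [-0.001 -0.    -1.   ] F [-0.   0.8 -0.4] M [0.03 0.07 0.  ] w 0.0216 q [ 0.01  0.07  2.05 -0.    1.02 -1.83]
F tool [0.78027288 0.1825286  0.35753426]
R 0.16164732168340648 q -28.480711113328425
```

The tip is at r≈41 mm, inside the hole and without force. I'll push further in.

Request:
servo_tool(motion=[[[0,0.004,0,0,0,0],[0,0.008,0,0,0,0],[0,0.012,0,0,0,0],[0,0.016,0,0,0,0],[0,0.018,0,0,0,0]]])

```text
time_s: 16.03
eef_pos: [0.4851, 0.0875, 0.1162]
tcp_rot: [0.605, 0.797, -0.0, -0.0]
force: [-1.5, 2.0, -0.7]
grip_width: 0.0214
```

```bash
python3 - <<'E'
from plan import *
st(); s=read_state(); R=Ro.from_quat(s["tcp_rot"]); print("F tool",R.inv().apply(s["force"]))
d=s["eef_pos"][:2]-AX; print("R",np.hypot(*d),"q",FR-np.degrees(np.arctan2(d[1],d[0]))%360)
im,d,p=snap("scene","s8"); crop(im,"s8c",190,150,310,240,6)
E
```

```text
t 16.03 p [0.4851 0.0875 0.1162] yaw 105.60 z [-0.001 -0.    -1.   ] F [-1.5  2.  -0.7] M [0.17 0.23 0.09] w 0.0214 q [ 0.02  0.11  2.01 -0.    1.02 -1.82]
F tool [ 2.29449251 -0.87131465  0.7257405 ]
R 0.14325562396196506 q -28.39439536546635
```

View pics/s8c.png

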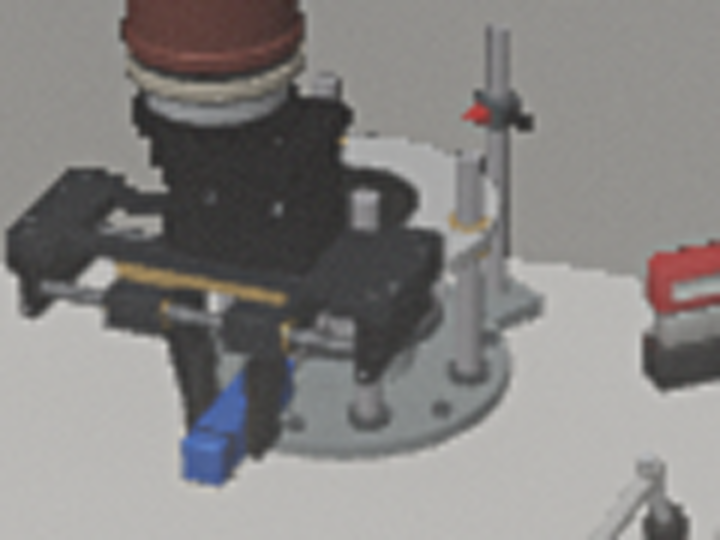

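Fully in, with the tip at r≈22 mm. Now the swing: clockwise from −28° to +46° about the axis.

```bash
python3 - <<'E'
from plan import *
qs=[-26,-22,-17.5,-12.5,-7.5, -2.5,2.5,7.5,12.5,17.5, 22.5,27.5,32.5,36,39,  41,43,44.5,46,46]
rows(cur(),[pose(q,.1425,.1162) for q in qs])
E
```

```text
[0.006, 0.0008, 0.0001, -0.0, -0.0, 0.052]
[0.0159, 0.0016, 0.0001, -0.0, -0.0, 0.122]
[0.0269, 0.0034, 0.0001, -0.0, -0.0, 0.201]
[0.039, 0.0065, 0.0001, -0.0, 0.0, 0.288]
[0.0507, 0.0105, 0.0001, -0.0, 0.0, 0.375]
--
[0.0124, 0.0005, 0.0, -0.0, -0.0, 0.087]
[0.0247, 0.0022, 0.0, -0.0, -0.0, 0.175]
[0.0369, 0.0049, 0.0, 0.0, -0.0, 0.262]
[0.0487, 0.0086, 0.0, -0.0, -0.0, 0.349]
[0.0602, 0.0134, 0.0, 0.0, -0.0, 0.436]
--
[0.0124, 0.0005, 0.0, -0.0, -0.0, 0.087]
[0.0247, 0.0022, 0.0, 0.0, -0.0, 0.175]
[0.0369, 0.0049, 0.0, 0.0, -0.0, 0.262]
[0.0452, 0.0074, 0.0, 0.0, -0.0, 0.323]
[0.0522, 0.0099, 0.0, 0.0, -0.0, 0.375]
--
[0.005, 0.0001, 0.0, -0.0, -0.0, 0.035]
[0.0099, 0.0003, 0.0, 0.0, -0.0, 0.07]
[0.0137, 0.0007, 0.0, 0.0, -0.0, 0.096]
[0.0174, 0.0011, 0.0, -0.0, -0.0, 0.122]
[0.0174, 0.0011, 0.0, -0.0, -0.0, 0.122]
--
```

Request:
servo_tool(motion=[[[0.006,0.001,0,0,0,0.052],[0.016,0.002,0,0,0,0.122],[0.027,0.0035,0,0,0,0.2],[0.039,0.0065,0,0,0,0.288],[0.051,0.0105,0,0,0,0.375]]])

```text
time_s: 16.5
eef_pos: [0.4807, 0.1386, 0.116]
tcp_rot: [0.744, 0.668, -0.001, 0.0]
force: [-2.0, -4.4, -0.5]
grip_width: 0.0215
```

```bash
cat >> plan.py <<'E'
def rad():
    s=read_state(); R=Ro.from_quat(s["tcp_rot"]); print("F tool",np.round(R.inv().apply(s["force"]),1))
    d=s["eef_pos"][:2]-AX; q=FR-np.degrees(np.arctan2(d[1],d[0]))%360; x=R.as_matrix()[:,0]
    print("R %.4f q %.2f  q from yaw %.2f"%(np.hypot(*d),q,FR-90-np.degrees(np.arctan2(x[1],x[0]))))
E
python3 - <<'E'
from plan import *
st();rad()
E
```

```text
t 16.50 p [0.4807 0.1386 0.116 ] yaw 83.78 z [-0.002 -0.002 -1.   ] F [-2.  -4.4 -0.5] M [-0.8   0.17 -0.46] w 0.0215 q [ 0.12  0.13  1.99 -0.    1.02 -1.34]
F tool [-4.6 -1.5  0.5]
R 0.1435 q -7.79  q from yaw -7.18
```

Forces are moderate, about 5 N against the swing. I'll continue.

Request:
servo_tool(motion=[[[0.0125,0.0005,0,0,0,0.087],[0.0245,0.002,0,0,0,0.175],[0.037,0.005,0,0,0,0.262],[0.0485,0.0085,0,0,0,0.349],[0.06,0.0135,0,0,0,0.436]]])

```text
time_s: 16.92
eef_pos: [0.499, 0.1974, 0.1153]
tcp_rot: [0.871, 0.491, -0.003, -0.001]
force: [-7.0, -2.4, 1.2]
grip_width: 0.0218
```

```bash
python3 - <<'E'
from plan import *
st();rad()
E
```

```text
t 16.92 p [0.499  0.1974 0.1153] yaw 58.82 z [-0.005 -0.002 -1.   ] F [-7.  -2.4  1.2] M [-0.47  0.89 -0.42] w 0.0218 q [ 0.23  0.22  1.89 -0.    1.04 -0.8 ]
F tool [-5.7 -4.7 -1.2]
R 0.1443 q 16.93  q from yaw 17.78
```

Request:
servo_tool(motion=[[[0.0125,0,0,0,0,0.087],[0.0245,0.001,0,0,0,0.175],[0.037,0.004,0,0,0,0.262],[0.045,0.006,0,0,0,0.323],[0.052,0.009,0,0,0,0.375]]])

```text
time_s: 17.33
eef_pos: [0.5333, 0.2384, 0.115]
tcp_rot: [0.947, 0.321, -0.003, -0.001]
force: [-8.5, 2.4, 1.0]
grip_width: 0.0215
```

```bash
python3 - <<'E'
from plan import *
st();rad()
E
```

```text
t 17.33 p [0.5333 0.2384 0.115 ] yaw 37.42 z [-0.006 -0.    -1.   ] F [-8.5  2.4  1. ] M [ 0.39  1.3  -0.38] w 0.0215 q [ 0.28  0.32  1.77  0.    1.06 -0.37]
F tool [-5.3 -7.1 -1. ]
R 0.1452 q 38.18  q from yaw 39.18
```

Request:
servo_tool(motion=[[[0.005,0,0,0,0,0.035],[0.01,0,0,0,0,0.07],[0.014,0,0,0,0,0.096],[0.0175,0,0,0,0,0.122],[0.0175,0,0,0,0,0.122]]])

```text
time_s: 17.75
eef_pos: [0.5477, 0.2488, 0.1152]
tcp_rot: [0.965, 0.263, -0.002, -0.001]
force: [-5.9, 1.4, -1.3]
grip_width: 0.0213
```

```bash
python3 - <<'E'
from plan import *
st();rad()
im,d,p=snap("scene","s9"); crop(im,"s9c",190,150,310,240,6)
im,d,p=snap("top","t9"); crop(im,"t9c",180,130,280,230,6)
C=cloud(p,d)
r=np.linalg.norm(C[...,:2]-AX,axis=-1); m=(r<.074)&(r>.04)&(C[...,2]>.09)&(C[...,2]<.135); i=im.astype(int); m&=(i.min(-1)>100)
print("plate z top",np.median(C[m][:,2]),m.sum())
E
```

```text
t 17.75 p [0.5477 0.2488 0.1152] yaw 30.54 z [-0.005 -0.    -1.   ] F [-5.9  1.4 -1.3] M [ 0.25  0.89 -0.31] w 0.0213 q [ 0.29  0.35  1.72  0.    1.07 -0.24]
F tool [-4.4 -4.2  1.3]
R 0.1455 q 45.20  q from yaw 46.06
plate z top 0.11560989451607412 1094
```

View pics/s9c.png

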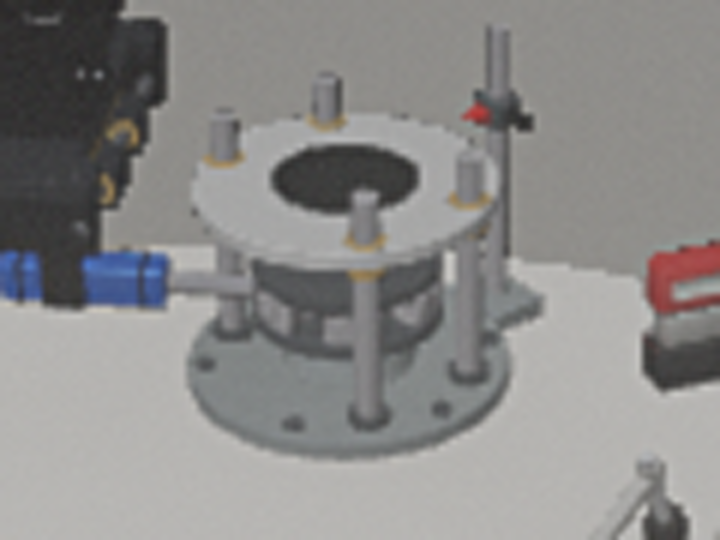

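View pics/t9c.png

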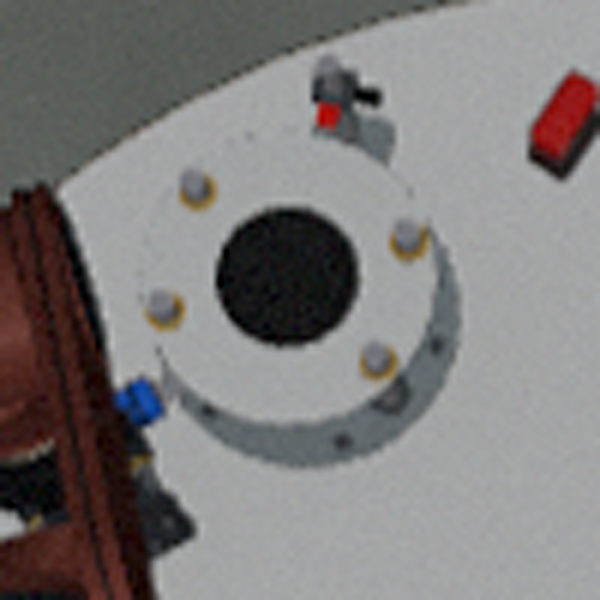

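The plate has risen to about 115.6 mm by top depth, 12.4 mm up. The scene crop shows the next hole as the dark gap at about crop (308,325). I'll measure its angle, and the plate and pointer heights.

```bash
cat >> plan.py <<'E'
def q_of_px(P,u,v,r=.05):
    K=P["intrinsics"];R=P["R"];o=-R.T@P["t"];d=R.T@np.array([(u-K[0,2])/K[0,0],(v-K[1,2])/K[1,1],1.])
    a=d[:2]@d[:2];w=o[:2]-AX;b=2*w@d[:2];c=w@w-r*r;D=b*b-4*a*c
    if D<0: return None
    X=o+d*(-b-np.sqrt(D))/(2*a); return float((FR-np.degrees(np.arctan2(*(X[:2]-AX)[::-1]))%360)),float(X[2])
E
python3 - <<'E'
from plan import *
S=np.load("s9.npz"); im=S["im"].astype(int).mean(-1)
S6=np.load("s5.npz"); im6=S6["im"].astype(int).mean(-1)
for A,g,n in((S,im,"now"),(S6,im6,"start")):
  print(n)
  for z in (.050,.055,.060):
    out=[]
    for q in range(-45,46,3):
        a=np.radians(FR-q);X=[AX[0]+.05*np.cos(a),AX[1]+.05*np.sin(a),z];u,v=proj(A,X)
        out.append((q,int(cv2.remap(g.astype(np.float32),np.float32([[u]]),np.float32([[v]]),cv2.INTER_LINEAR)[0,0])))
    print(z,out)
E
```

```text
now
0.05 [(-45, 119), (-42, 121), (-39, 124), (-36, 122), (-33, 98), (-30, 92), (-27, 91), (-24, 91), (-21, 90), (-18, 84), (-15, 88), (-12, 104), (-9, 124), (-6, 131), (-3, 134), (0, 127), (3, 122), (6, 119), (9, 122), (12, 123), (15, 122), (18, 121), (21, 120), (24, 115), (27, 110), (30, 108), (33, 107), (36, 107), (39, 105), (42, 104), (45, 102)]
0.055 [(-45, 130), (-42, 131), (-39, 132), (-36, 125), (-33, 90), (-30, 86), (-27, 87), (-24, 88), (-21, 86), (-18, 80), (-15, 96), (-12, 116), (-9, 137), (-6, 137), (-3, 131), (0, 128), (3, 127), (6, 133), (9, 139), (12, 134), (15, 128), (18, 124), (21, 122), (24, 118), (27, 111), (30, 105), (33, 103), (36, 104), (39, 105), (42, 102), (45, 99)]
0.06 [(-45, 134), (-42, 135), (-39, 132), (-36, 120), (-33, 88), (-30, 87), (-27, 92), (-24, 95), (-21, 92), (-18, 85), (-15, 99), (-12, 118), (-9, 139), (-6, 136), (-3, 132), (0, 129), (3, 132), (6, 134), (9, 136), (12, 135), (15, 136), (18, 120), (21, 106), (24, 101), (27, 101), (30, 103), (33, 104), (36, 104), (39, 98), (42, 90), (45, 86)]
start
0.05 [(-45, 121), (-42, 121), (-39, 116), (-36, 1
[... 306 characters left out ...]
5 [(-45, 135), (-42, 133), (-39, 123), (-36, 104), (-33, 93), (-30, 91), (-27, 96), (-24, 112), (-21, 134), (-18, 140), (-15, 136), (-12, 134), (-9, 137), (-6, 139), (-3, 139), (0, 125), (3, 123), (6, 131), (9, 131), (12, 130), (15, 126), (18, 119), (21, 115), (24, 114), (27, 117), (30, 122), (33, 126), (36, 127), (39, 127), (42, 135), (45, 145)]
0.06 [(-45, 134), (-42, 132), (-39, 120), (-36, 97), (-33, 90), (-30, 92), (-27, 114), (-24, 127), (-21, 124), (-18, 123), (-15, 124), (-12, 129), (-9, 135), (-6, 136), (-3, 137), (0, 138), (3, 142), (6, 139), (9, 133), (12, 126), (15, 119), (18, 119), (21, 122), (24, 122), (27, 123), (30, 128), (33, 140), (36, 149), (39, 153), (42, 158), (45, 162)]
```

```bash
python3 - <<'E'
from plan import *
np.set_printoptions(precision=0,suppress=True,linewidth=200)
for f in ("s5","s9"):
    S=np.load(f+".npz"); C=cloud(S,S["d"])
    print(f)
    for v in range(200,212):
        o=[]
        for u in range(230,258):
            X=C[v,u]; w=X[:2]-AX; o.append("%d/%d/%d"%(round(FR-np.degrees(np.arctan2(w[1],w[0]))%360),round(np.hypot(*w)*1000),X[2]*1000))
        if v in (202,204,206): print(v," ".join(o))
S=np.load("s9.npz"); crop(S["im"],"s9z",225,190,265,218,18)
E
```

```text
s5
202 61/63/23 80/75/8 23/52/45 12/52/51 11/49/50 0/51/56 0/48/54 -6/48/56 -12/49/59 -13/46/58 -14/41/56 -9/33/51 10/22/43 -7/24/46 -3/18/44 -39/46/63 -42/43/61 -46/42/61 -50/44/62 -54/63/73 -56/67/75 -58/68/76 -61/69/76 -65/61/71 -72/48/62 -104/26/45 -104/29/46 -105/33/47
204 55/61/20 59/59/18 70/62/11 19/50/40 12/49/43 2/51/48 2/47/46 -6/48/49 -9/46/50 -8/41/47 -12/40/47 -14/37/47 -19/36/47 -22/33/46 -27/32/47 -38/43/54 -43/46/56 -46/45/55 -50/43/55 -53/65/67 -56/65/67 -58/70/70 -61/70/69 -64/65/66 -75/43/52 -86/36/46 -93/35/44 -96/37/44
206 55/61/12 64/62/7 61/57/10 63/54/9 10/50/37 2/50/40 -1/49/41 -8/50/44 -9/47/43 -12/45/43 -15/43/43 -19/42/43 -25/43/45 -32/47/49 -34/43/47 -37/41/45 -43/47/50 -46/44/48 -50/44/48 -53/68/62 -56/66/61 -58/66/60 -61/66/61 -64/66/60 -72/49/49 -78/45/45 -87/40/41 -88/43/42
s9
202 66/66/20 78/73/10 29/51/42 11/52/51 9/50/51 3/50/54 -3/50/56 -8/50/58 -9/46/56 -12/44/57 -10/38/53 -3/30/48 -2/26/46 -5/23/46 -34/42/60 -38/42/61 -42/41/60 -47/45/62 -50/40/60 -53/65/74 -56/68/76 -58/73/79 -61/65/73 -64/64/73 -93/26/47 -96/29/48 -103/30/47 -96/37/51
204 56/61/19 61/60/16 67/60/13 18/50/40 12/49/43 2/50/47 -3/50/49 -7/49/50 -11/48/51 -11/44/49 -8/37/45 -11/35/45 -13/31/44 -19/31/45 -36/48/56 -40/50/58 -43/45/56 -46/44/55 -50/47/57 -53/66/68 -56/67/68 -58/70/70 -61/66/68 -64/66/67 -81/35/47 -87/34/45 -89/38/47 -90/42/48
206 58/62/11 58/59/11 61/57/10 63/54/9 16/48/33 6/49/38 -3/50/42 -3/46/40 -11/49/44 -15/47/45 -19/47/46 -22/45/46 -27/47/48 -30/45/47 -35/46/48 -40/50/51 -43/51/52 -46/43/47 -50/46/49 -53/64/60 -56/60/58 -58/70/63 -61/67/61 -64/65/59 -72/48/48 -76/47/47 -81/47/46 -90/42/41
```

View pics/s9z.png

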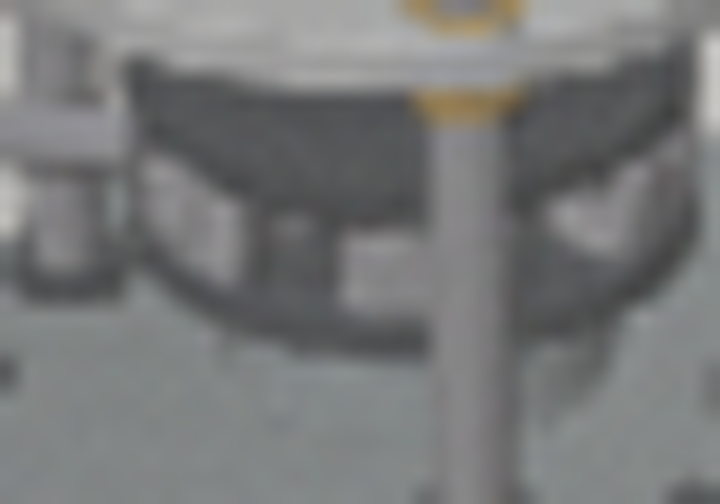

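```bash
python3 - <<'E'
from plan import *
S=np.load("s9.npz"); S5=np.load("s5.npz")
for x,y in ((243,245),(243,270),(340,270),(340,245),(146,200)): print(x,y,q_of_px(S,225+x/18-.5,190+y/18-.5))
crop(S5["im"],"s5z",225,190,265,218,18)
E
```

```text
243 245 (-13.096174481489157, 0.05632512364092579)
243 270 (-12.876908594376118, 0.051407061196016346)
340 270 (-34.256428801776934, 0.05625072185904445)
340 245 (-34.396082195022245, 0.06108917400129288)
146 200 (22.754215621911015, 0.050452864617859805)
```

View pics/s5z.png

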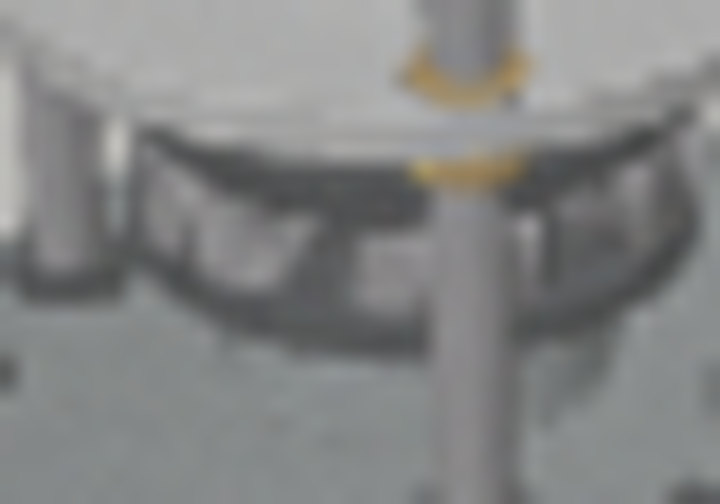

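The next hole's edges are at q≈−13° and −34°, so its centre is at −24°, where a 21 mm mouth should be. I'll withdraw and go over to it.

```bash
python3 - <<'E'
from plan import *
s=cur()
p,R=s
w=[(p+R.apply([0,-d,0]),R) for d in (.01,.022,.036,.05,.062)]
w+=[pose(q,.21,.116) for q in (44,40,35,29,23,17,11,5,-1,-7,-13,-18,-22,-24,-24)]
rows(s,w)
E
```

```text
[0.0, -0.01, -0.0, 0.0, 0.0, 0.0]
[-0.0, -0.022, 0.0, 0.0, 0.0, 0.0]
[0.0, -0.036, -0.0, 0.0, 0.0, 0.0]
[0.0, -0.05, 0.0, 0.0, 0.0, 0.0]
[-0.0, -0.062, -0.0, 0.0, 0.0, 0.0]
--
[-0.005, -0.0026, -0.0007, -0.002, 0.004, -0.034]
[-0.0196, -0.0016, -0.0006, -0.002, 0.004, -0.104]
[-0.0377, 0.0011, -0.0006, -0.002, 0.004, -0.191]
[-0.0591, 0.0064, -0.0005, -0.003, 0.004, -0.296]
[-0.0797, 0.0139, -0.0004, -0.003, 0.003, -0.401]
--
[-0.022, 0.0012, 0.0, -0.0, 0.0, -0.105]
[-0.0437, 0.0046, 0.0, 0.0, 0.0, -0.209]
[-0.0649, 0.0103, 0.0, 0.0, 0.0, -0.314]
[-0.0854, 0.0182, 0.0, -0.0, 0.0, -0.419]
[-0.105, 0.0281, 0.0, 0.0, 0.0, -0.524]
--
[-0.022, 0.0012, 0.0, 0.0, 0.0, -0.105]
[-0.0401, 0.0039, 0.0, -0.0, 0.0, -0.192]
[-0.0544, 0.0072, 0.0, 0.0, 0.0, -0.262]
[-0.0614, 0.0092, 0.0, 0.0, 0.0, -0.297]
[-0.0614, 0.0092, 0.0, 0.0, 0.0, -0.297]
--
```

Request:
servo_tool(motion=[[[0,-0.01,0,0,0,0],[0,-0.022,0,0,0,0],[0,-0.036,0,0,0,0],[0,-0.05,0,0,0,0],[0,-0.062,0,0,0,0]]])

```text
time_s: 18.27
eef_pos: [0.5168, 0.3038, 0.1167]
tcp_rot: [0.964, 0.265, 0.001, -0.0]
force: [-0.5, 0.8, -0.2]
grip_width: 0.0218
```

Request:
servo_tool(motion=[[[-0.005,-0.0025,0,0,0,-0.034],[-0.02,-0.0015,0,0,0,-0.104],[-0.038,0.001,0,0,0,-0.191],[-0.059,0.0065,0,0,0,-0.296],[-0.08,0.014,0,0,0,-0.401]]])

```text
time_s: 18.68
eef_pos: [0.4547, 0.25, 0.1166]
tcp_rot: [0.891, 0.454, 0.0, -0.0]
force: [0.3, -0.6, -1.3]
grip_width: 0.0218
```

Request:
servo_tool(motion=[[[-0.022,0.001,0,0,0,-0.105],[-0.044,0.0045,0,0,0,-0.209],[-0.065,0.0105,0,0,0,-0.314],[-0.0855,0.018,0,0,0,-0.419],[-0.105,0.028,0,0,0,-0.524]]])

```text
time_s: 19.1
eef_pos: [0.4152, 0.1481, 0.1167]
tcp_rot: [0.743, 0.67, 0.0, 0.0]
force: [0.1, -0.3, -0.6]
grip_width: 0.0214
```

Request:
servo_tool(motion=[[[-0.022,0.001,0,0,0,-0.105],[-0.04,0.004,0,0,0,-0.192],[-0.0545,0.007,0,0,0,-0.262],[-0.0615,0.009,0,0,0,-0.297],[-0.0615,0.009,0,0,0,-0.297]]])

```text
time_s: 19.52
eef_pos: [0.4188, 0.0852, 0.1169]
tcp_rot: [0.638, 0.77, 0.0, 0.001]
force: [0.3, 0.2, -0.9]
grip_width: 0.0214
```

```bash
python3 - <<'E'
from plan import *
st();rad(); im,d,p=snap("wrist","w10"); C=cloud(p,d)
i=im.astype(int); b=(i[...,2]>i[...,0]+50)&(C[...,2]>.02);v,u=np.nonzero(b)
np.set_printoptions(precision=4,suppress=True); print("end row",v.min())
for r in range(200,275,15): 
    cc=u[v==r]; m=int(cc.mean()); print(r,cc.min(),cc.max(),C[r,m])
rows(cur(),[pose(-24,r,.116) for r in (.2,.185,.172)])
E
```

```text
t 19.52 p [0.4188 0.0852 0.1169] yaw 100.69 z [ 0.001 -0.    -1.   ] F [ 0.3  0.2 -0.9] M [ 0.06  0.05 -0.03] w 0.0214 q [ 0.02 -0.05  2.17 -0.    1.02 -1.74]
F tool [0.1 0.3 0.9]
R 0.2085 q -24.29  q from yaw -24.09
end row 190
200 253 298 [0.3824 0.0788 0.0665]
215 251 300 [0.3882 0.0799 0.0685]
230 260 290 [0.3952 0.0807 0.0677]
245 251 300 [0.4016 0.0824 0.0682]
260 251 299 [0.4088 0.0837 0.0676]
[0.0004, 0.0086, 0.0008, 0.001, 0.0, -0.0]
[0.0004, 0.0236, 0.0008, 0.001, 0.0, -0.0]
[0.0004, 0.0366, 0.0008, 0.001, 0.0, -0.0]
--
```

The bar hasn't slipped: the handle end is still at row 190. I'll insert into the second hole.

Request:
servo_tool(motion=[[[0.0005,0.007,0.0005,0,0,0],[0.001,0.016,0.001,0,0,0],[0.001,0.025,0.001,0,0,0],[0.001,0.032,0.001,0,0,0],[0.001,0.037,0.001,0,0,0]]])

```text
time_s: 19.98
eef_pos: [0.4556, 0.094, 0.1153]
tcp_rot: [0.638, 0.77, -0.0, -0.0]
force: [-0.5, 0.1, -0.7]
grip_width: 0.0216
```

Request:
servo_tool(motion=[[[0,0.003,0,0,0,0],[0,0.006,0,0,0,0],[0,0.009,0,0,0,0],[0,0.012,0,0,0,0]]])

```text
time_s: 20.32
eef_pos: [0.466, 0.0956, 0.115]
tcp_rot: [0.638, 0.77, -0.001, -0.0]
force: [-0.6, 0.3, -0.4]
grip_width: 0.0214
```

```bash
python3 - <<'E'
from plan import *
st();rad()
E
```

```text
t 20.32 p [0.466  0.0956 0.115 ] yaw 100.65 z [-0.001 -0.    -1.   ] F [-0.6  0.3 -0.4] M [0.1  0.04 0.  ] w 0.0214 q [ 0.04  0.08  2.05 -0.    1.02 -1.72]
F tool [ 0.4 -0.6  0.4]
R 0.1601 q -23.83  q from yaw -24.05
```

Request:
servo_tool(motion=[[[0,0.004,-0.0005,0,0,0],[0,0.008,-0.001,0,0,0],[0,0.012,-0.001,0,0,0],[0,0.015,-0.001,0,0,0],[0,0.016,-0.001,0,0,0]]])

```text
time_s: 20.73
eef_pos: [0.482, 0.0987, 0.1162]
tcp_rot: [0.638, 0.77, -0.0, -0.0]
force: [-2.5, 1.7, -0.7]
grip_width: 0.0219
```

```bash
python3 - <<'E'
from plan import *
st();rad()
F=np.array([np.cos(np.radians(FR)),np.sin(np.radians(FR))]); tip=AX-F*.081
for f in ("top0","scene0","w1"):
    A=np.load(f+".npz")
    for z in (.118,.122,.126,.130): print(f,z,np.round(proj(A,[*tip,z]),2),end=' ')
    print("rimback@.103",np.round(proj(A,[*(AX-F*.078),.103]),2))
W=np.load("w1.npz");crop(W["im"],"w1p",255,315,315,350,12)
S=np.load("scene0.npz");crop(S["im"],"s0p",250,155,290,185,18)
T=np.load("top0.npz");crop(T["im"],"t0p",215,135,255,165,18)
qs=[-22,-19,-15,-10.5,-6, -1,4,9,14,19]
rows(cur(),[pose(q,.144,.116) for q in qs])
E
```

```text
t 20.73 p [0.482  0.0987 0.1162] yaw 100.67 z [-0.001 -0.    -1.   ] F [-2.5  1.7 -0.7] M [0.31 0.28 0.22] w 0.0219 q [ 0.04  0.11  2.01  0.    1.02 -1.72]
F tool [ 2.1 -2.1  0.7]
R 0.1438 q -23.76  q from yaw -24.07
top0 0.118 [234.4 151.1] top0 0.122 [234.29 150.78] top0 0.126 [234.19 150.46] top0 0.13 [234.08 150.14] rimback@.103 [234.55 153.16]
scene0 0.118 [268.36 170.94] scene0 0.122 [268.37 169.79] scene0 0.126 [268.37 168.62] scene0 0.13 [268.38 167.46] rimback@.103 [267.62 175.54]
w1 0.118 [278.95 324.85] w1 0.122 [278.95 328.78] w1 0.126 [278.95 332.75] w1 0.13 [278.94 336.78] rimback@.103 [278.98 309.62]
[0.0044, -0.0001, 0.0002, -0.001, -0.0, 0.036]
[0.0119, 0.0004, 0.0002, -0.001, -0.0, 0.088]
[0.0219, 0.0016, 0.0002, -0.001, -0.0, 0.158]
[0.033, 0.0038, 0.0002, -0.001, -0.0, 0.237]
[0.0439, 0.0069, 0.0002, -0.001, -0.0, 0.315]
--
[0.0126, 0.0005, 0.0, -0.0, -0.0, 0.087]
[0.025, 0.0022, 0.0, 0.0, -0.0, 0.175]
[0.0373, 0.0049, 0.0, 0.0, -0.0, 0.262]
[0.0493, 0.0087, 0.0, -0.0, -0.0, 0.349]
[0.0609, 0.0135, 0.0, -0.0, -0.0, 0.436]
--
```

View pics/w1p.png

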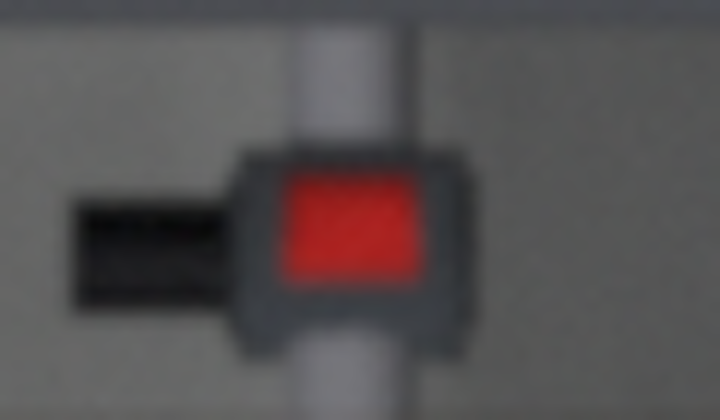

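View pics/s0p.png

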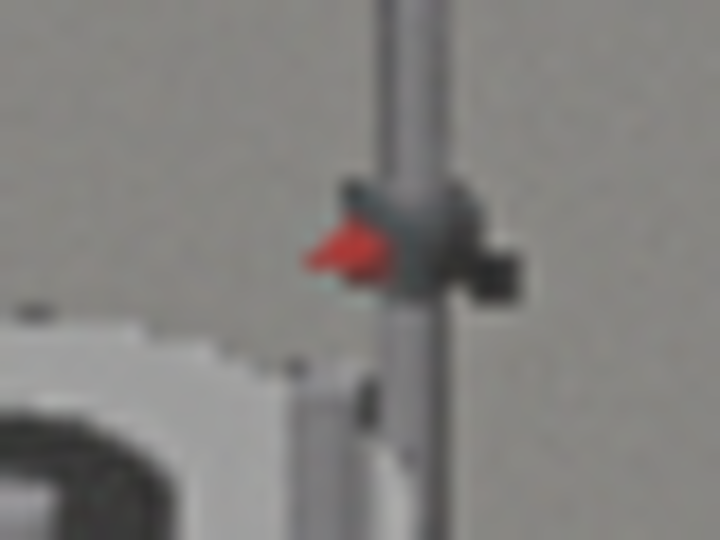

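View pics/t0p.png

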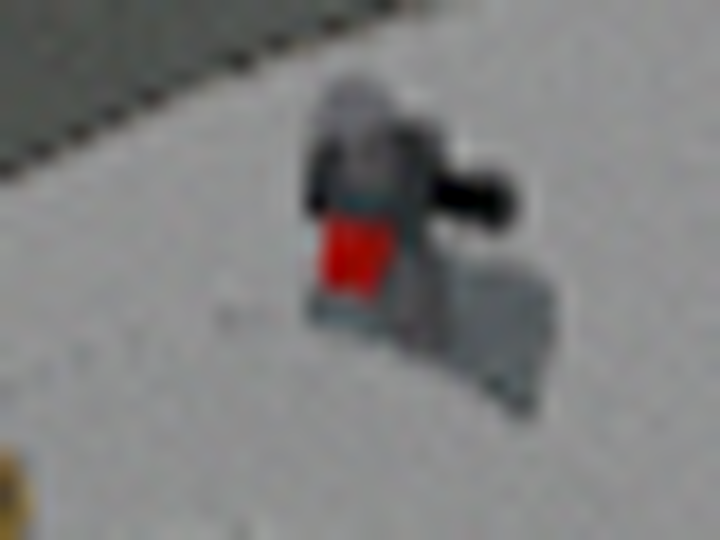

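The scene crop shows the pointer tip at crop (308,262), so z≈0.124–0.125. The plate is now at about 0.115. I'll turn most of the way, to a bar angle of +19°, and then measure again.

Request:
servo_tool(motion=[[[0.0045,0,0,0,0,0.036],[0.012,0.0005,0,0,0,0.088],[0.022,0.0015,0,0,0,0.158],[0.033,0.004,0,0,0,0.237],[0.044,0.007,0,0,0,0.315]]])

```text
time_s: 21.15
eef_pos: [0.4801, 0.1424, 0.1161]
tcp_rot: [0.753, 0.658, -0.001, 0.0]
force: [-2.2, -3.9, 0.7]
grip_width: 0.0213
```

Request:
servo_tool(motion=[[[0.0125,0,0,0,0,0.087],[0.025,0.0015,0,0,0,0.175],[0.037,0.004,0,0,0,0.262],[0.049,0.008,0,0,0,0.349],[0.061,0.0125,0,0,0,0.436]]])

```text
time_s: 21.57
eef_pos: [0.4997, 0.2016, 0.1155]
tcp_rot: [0.877, 0.48, -0.002, -0.0]
force: [-3.6, -3.9, 1.2]
grip_width: 0.0217
```

Request:
servo_tool(motion=[[[0,0,0,0,0,0]]])

```text
time_s: 21.65
eef_pos: [0.5009, 0.2027, 0.116]
tcp_rot: [0.877, 0.481, -0.001, -0.0]
force: [-1.2, -2.9, -1.0]
grip_width: 0.0217
```

```bash
cat > meas.py <<'E'
from plan import *
def meas(tag):
    im,d,p=snap("scene","s"+tag); crop(im,"s"+tag+"p",225,150,295,200,11)
    imt,dt,pt=snap("top","t"+tag)
    for nm,I,D,P in(("top",imt,dt,pt),("scene",im,d,p)):
        C=cloud(P,D); r=np.linalg.norm(C[...,:2]-AX,axis=-1); i=I.astype(int)
        m=(r<.076)&(r>.038)&(C[...,2]>.095)&(C[...,2]<.135)&(i.min(-1)>110)
        print(nm,"plate z",np.round(np.median(C[m][:,2]),4),np.round(C[m][:,2].mean(),4),m.sum())
if __name__=="__main__":
    st();rad();meas(sys.argv[1])
    for f in ("0",):
      for nm in ("top","scene"):
        A=np.load(nm+f+".npz"); C=cloud(A,A["d"]); r=np.linalg.norm(C[...,:2]-AX,axis=-1); i=A["im"].astype(int)
        m=(r<.076)&(r>.038)&(C[...,2]>.095)&(C[...,2]<.135)&(i.min(-1)>110); print("start",nm,np.round(np.median(C[m][:,2]),4),m.sum())
E
python3 meas.py 11
```

```text
t 21.65 p [0.5009 0.2027 0.116 ] yaw 57.46 z [-0.001 -0.001 -1.   ] F [-1.2 -2.9 -1. ] M [-0.33  0.5  -0.24] w 0.0217 q [ 0.24  0.22  1.88 -0.    1.04 -0.76]
F tool [-3.1  0.6  1. ]
R 0.1454 q 19.12  q from yaw 19.14
top plate z 0.1228 0.1227 1195
scene plate z 0.1206 0.1204 736
start top 0.1029 1142
start scene 0.1011 703
```

View pics/s11p.png

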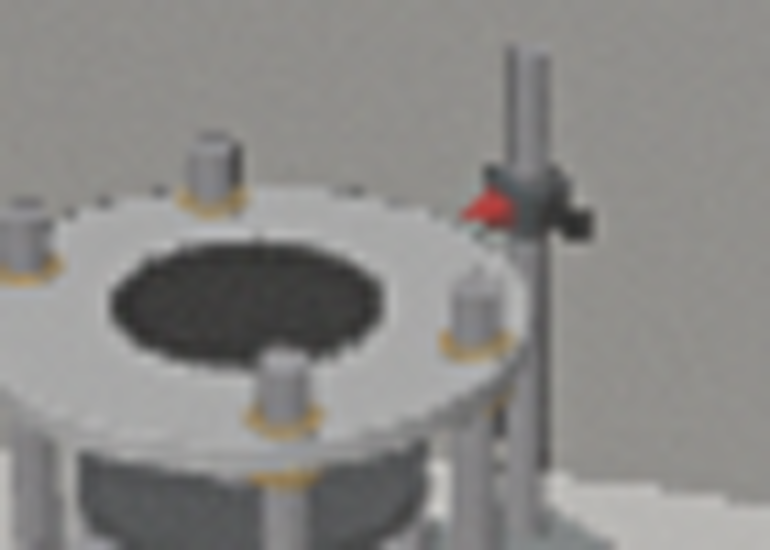

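By depth the plate is about 3 mm under the middle of the red pointer, with the same bias in both cameras. The tip itself needs a better reading, so I'll correct the close-up wrist view using the known column tops.

```bash
python3 - <<'E'
from plan import *
W=np.load("w1.npz"); crop(W["im"],"w1q",195,300,375,350,4.4)
for d in (-60,60):
  for z in (.012,.113-.01,.14):
    a=np.radians(FR-d); X=[AX[0]+.066*np.cos(a),AX[1]+.066*np.sin(a),z]; p=proj(W,X); print(d,z,np.round(p,1),np.round((p-[195,300])*4.4,0))
F=np.array([np.cos(np.radians(FR)),np.sin(np.radians(FR))])
print("post", [np.round(proj(W,[*(AX-F*.102),z]),1) for z in (.012,.12,.17)])
C=cloud(W,W["d"])
m=(W["im"][...,0].astype(int)>W["im"][...,1].astype(int)+60); m[:320]=0; m[345:]=0; m[:,:270]=0;m[:,300:]=0
X=C[m]; v,u=np.nonzero(m)
for r in np.unique(v): print(r,m[r].sum(),np.round(np.median(C[r][m[r]],axis=0),4), "dist from axis",round(float(np.median((AX-C[r][m[r]][:,:2])@F)),4))
r=np.linalg.norm(C[...,:2]-AX,axis=-1); mm=(r<.076)&(r>.038)&(C[...,2]>.09)&(C[...,2]<.12);print("plate w1 depth",np.median(C[mm][:,2]),mm.sum())
E
```

```text
-60 0.012 [219.7 176. ] [ 109. -546.]
-60 0.10300000000000001 [208.9 264.4] [  61. -157.]
-60 0.14 [203.4 310.1] [37. 45.]
60 0.012 [340.5 176.6] [ 640. -543.]
60 0.10300000000000001 [351.6 265.2] [ 689. -153.]
60 0.14 [357.3 311.1] [714.  49.]
post [array([278.9, 244.1]), array([278.8, 332.3]), array([278.7, 383.4])]
330 10 [0.7033 0.1106 0.1232] dist from axis 0.0809
331 11 [0.7042 0.1107 0.1241] dist from axis 0.0816
332 11 [0.7058 0.1102 0.1246] dist from axis 0.0834
333 11 [0.7074 0.1102 0.1252] dist from axis 0.0847
334 11 [0.7088 0.1096 0.1258] dist from axis 0.0866
335 11 [0.7109 0.1093 0.1263] dist from axis 0.0885
336 11 [0.7121 0.1089 0.1269] dist from axis 0.0898
337 11 [0.7141 0.1084 0.1275] dist from axis 0.0916
plate w1 depth 0.10298845049413047 5416
```

View pics/w1q.png

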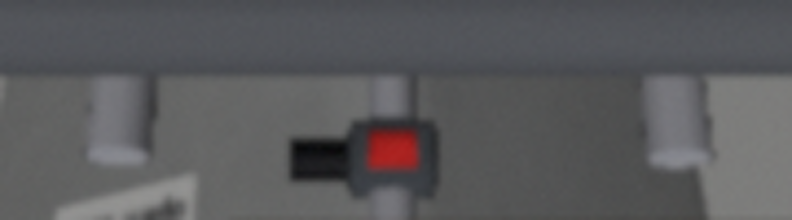

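The wrist depth shows the pointer's sloping top face falling to z≈0.123 at 81 mm from the axis, which is where the tip must be. The plate in that same picture reads 0.103. I'll remove any camera tilt error by fitting the plate's plane and extending it to the tip.

```bash
python3 - <<'E'
from plan import *
F=np.array([np.cos(np.radians(FR)),np.sin(np.radians(FR))]); tip=AX-F*.081
def plane(f,lo,hi):
    A=np.load(f+".npz"); C=cloud(A,A["d"]); r=np.linalg.norm(C[...,:2]-AX,axis=-1); i=A["im"].astype(int)
    m=(r<.076)&(r>.038)&(C[...,2]>lo)&(C[...,2]<hi)&(i.min(-1)>100); X=C[m]
    for k in range(3):
        M=np.c_[X[:,:2]-AX,np.ones(len(X))]; c,*_=np.linalg.lstsq(M,X[:,2],rcond=None); e=X[:,2]-M@c; X=X[abs(e)<2.5*e.std()]
    print(f,"slopes",np.round(c[:2],4),"z axis %.4f z at tip %.4f"%(c[2],c[2]+c[:2]@(tip-AX)),len(X),"std %.4f"%e.std())
plane("w1",.095,.112)
for f,l,h in (("top0",.095,.112),("scene0",.095,.112),("t9",.105,.125),("s9",.105,.125),("t11",.112,.132),("s11",.112,.132)): plane(f,l,h)
E
```

```text
w1 slopes [0.0046 0.0001] z axis 0.1031 z at tip 0.1035 4037 std 0.0005
top0 slopes [0.0038 0.0042] z axis 0.1031 z at tip 0.1033 1151 std 0.0034
scene0 slopes [0.0024 0.0033] z axis 0.1009 z at tip 0.1010 608 std 0.0016
t9 slopes [-0.0041  0.0059] z axis 0.1155 z at tip 0.1151 1194 std 0.0037
s9 slopes [0.0023 0.0093] z axis 0.1134 z at tip 0.1134 633 std 0.0018
t11 slopes [ 0.0004 -0.0039] z axis 0.1228 z at tip 0.1229 1185 std 0.0034
s11 slopes [0.0041 0.0067] z axis 0.1205 z at tip 0.1207 642 std 0.0019
```

Plate at the tip's position was 103.4 mm, the tip about 123.0 mm, so 19.6 mm of lift was needed. The measured rise is 19.7 mm (top) and 19.6 mm (scene), so the plate now reads level. I'll ease the bar back a little, withdraw, lay it down on the spot used before and check close up.

```bash
python3 - <<'E'
from plan import *
s=cur()
w=[pose(18,.1455,.116),pose(17.3,.15,.116)]+[pose(17.3,r,.116) for r in (.162,.178,.195)]
w+=[pose(q,r,.116) for q,r in ((17,.21),(15,.225),(11,.24),(7,.25),(3,.254))]
w+=[pose(0,.254,z) for z in (.112,.1,.09,.082,.078)]
rows(s,w)
E
```

```text
[-0.0017, -0.0003, -0.0002, -0.001, 0.002, -0.014]
[-0.0036, -0.0047, -0.0002, -0.001, 0.002, -0.026]
[-0.0039, -0.0167, -0.0002, -0.001, 0.002, -0.026]
[-0.0043, -0.0327, -0.0002, -0.001, 0.002, -0.026]
[-0.0048, -0.0497, -0.0002, -0.001, 0.002, -0.026]
--
[-0.0011, -0.015, -0.0, 0.0, 0.0, -0.005]
[-0.009, -0.0298, -0.0, 0.0, 0.0, -0.04]
[-0.0263, -0.0436, -0.0, 0.0, 0.0, -0.11]
[-0.0447, -0.051, -0.0, 0.0, 0.0, -0.18]
[-0.0627, -0.0511, -0.0, 0.0, 0.0, -0.25]
--
[-0.0133, 0.0003, 0.004, 0.0, 0.0, -0.052]
[-0.0133, 0.0003, 0.016, 0.0, 0.0, -0.052]
[-0.0133, 0.0003, 0.026, 0.0, 0.0, -0.052]
[-0.0133, 0.0003, 0.034, 0.0, 0.0, -0.052]
[-0.0133, 0.0003, 0.038, 0.0, 0.0, -0.052]
--
```

Request:
servo_tool(motion=[[[-0.002,0,0,0,0,-0.014],[-0.0035,-0.005,0,0,0,-0.026],[-0.004,-0.017,0,0,0,-0.026],[-0.0045,-0.033,0,0,0,-0.026],[-0.005,-0.05,0,0,0,-0.026]]])

```text
time_s: 22.17
eef_pos: [0.4544, 0.2249, 0.1163]
tcp_rot: [0.87, 0.493, -0.0, -0.0]
force: [0.5, -0.6, -1.2]
grip_width: 0.0218
```

Request:
servo_tool(motion=[[[-0.001,-0.015,0,0,0,-0.005],[-0.009,-0.03,0,0,0,-0.04],[-0.026,-0.0435,0,0,0,-0.11],[-0.0445,-0.051,0,0,0,-0.18],[-0.0625,-0.051,0,0,0,-0.25]]])

```text
time_s: 22.58
eef_pos: [0.3766, 0.1978, 0.1157]
tcp_rot: [0.799, 0.601, -0.001, -0.001]
force: [0.2, 0.3, -1.4]
grip_width: 0.0217
```

Request:
servo_tool(motion=[[[-0.0135,0,0.004,0,0,-0.052],[-0.0135,0,0.016,0,0,-0.052],[-0.0135,0,0.026,0,0,-0.052],[-0.0135,0,0.034,0,0,-0.052],[-0.0135,0,0.038,0,0,-0.052]]])

```text
time_s: 23.0
eef_pos: [0.3749, 0.1844, 0.0771]
tcp_rot: [0.785, 0.619, -0.001, -0.001]
force: [0.2, 0.2, -0.7]
grip_width: 0.022
```

Request:
servo_tool(motion=[[[0,0,0.001,0,0,0],[0,0,0.002,0,0,0]]])

```text
time_s: 23.17
eef_pos: [0.3759, 0.1844, 0.076]
tcp_rot: [0.786, 0.619, -0.001, -0.0]
force: [-0.6, -0.1, -1.1]
grip_width: 0.0218
```

```bash
python3 - <<'E'
from plan import *
st();rad()
E
```

```text
t 23.17 p [0.3759 0.1844 0.076 ] yaw 76.45 z [-0.001 -0.    -1.   ] F [-0.6 -0.1 -1.1] M [-0.01  0.   -0.  ] w 0.0218 q [ 0.27  0.02  2.2   0.    0.92 -1.07]
F tool [-0.2 -0.6  1.1]
R 0.2547 q 0.18  q from yaw 0.15
```

Request:
servo_tool(motion=[[[0,0,0.0015,0,0,0],[0,0,0.003,0,0,0],[0,0,0.003,0,0,0]]])

```text
time_s: 23.42
eef_pos: [0.3762, 0.1842, 0.0733]
tcp_rot: [0.786, 0.619, -0.0, -0.0]
force: [0.4, 0.2, 0.2]
grip_width: 0.022
```

Request:
servo_tool(motion=[[[0,0,0,0,0,0],[0,0,0,0,0,0],[0,0,0,0,0,0],[0,0,0,0,0,0],[0,0,0,0,0,0]]], jaw=0)

```text
time_s: 23.83
eef_pos: [0.3762, 0.1841, 0.0734]
tcp_rot: [0.786, 0.619, -0.0, -0.0]
force: [-0.1, -0.2, 0.5]
grip_width: 0.0472
```

Request:
servo_tool(motion=[[[0,0,-0.015,0,0,0],[0,0,-0.045,0,0,0],[0,0,-0.08,0,0,0],[0,0,-0.115,0,0,0],[0,0,-0.13,0,0,0]]])

```text
time_s: 24.25
eef_pos: [0.3781, 0.1847, 0.208]
tcp_rot: [0.786, 0.619, 0.003, 0.001]
force: [1.1, 0.2, 0.4]
grip_width: 0.0797
```

```bash
python3 - <<'E'
from plan import *
st();plan((.4505,.162,.2015),76.6,-39,2)
E
```

```text
t 24.25 p [0.3781 0.1847 0.208 ] yaw 76.43 z [ 0.005  0.001 -1.   ] F [1.1 0.2 0.4] M [-0.04 -0.03 -0.06] w 0.0797 q [ 0.27 -0.21  2.12  0.    1.22 -1.07]
dist 0.076 ang 38.7 deg  -> rows pos 1.8 rot 5.4
0 end [-0.0025, 0.0379, 0.0034, -0.338, -0.001, -0.002]
1 end [-0.0026, 0.0346, 0.0158, -0.338, -0.001, -0.002]
```

Request:
servo_tool(motion=[[[0,0.0125,0.001,-0.11,0,0],[-0.001,0.025,0.002,-0.22,0,0],[-0.0025,0.038,0.0035,-0.338,0,0]]])

```text
time_s: 24.5
eef_pos: [0.4141, 0.173, 0.2015]
tcp_rot: [0.774, 0.609, 0.107, 0.134]
force: [-0.3, -1.2, -0.7]
grip_width: 0.0863
```

Request:
servo_tool(motion=[[[0,0.0125,0.005,-0.11,0,0],[-0.001,0.025,0.011,-0.22,0,0],[-0.0025,0.0345,0.016,-0.338,0,0],[-0.0025,0.0345,0.016,-0.338,0,0],[-0.0025,0.0345,0.016,-0.338,0,0]]])

```text
time_s: 24.92
eef_pos: [0.4473, 0.1614, 0.1947]
tcp_rot: [0.741, 0.585, 0.203, 0.259]
force: [0.2, 0.3, -0.2]
grip_width: 0.0874
```

```bash
cat > lev.py <<'E'
from plan import *
def lev(f,off=0):
    W=np.load(f+".npz"); im=W["im"].astype(int); C=cloud(W,W["d"])
    F=np.array([np.cos(np.radians(FR)),np.sin(np.radians(FR))]); tip=AX-F*.081
    r=np.linalg.norm(C[...,:2]-AX,axis=-1)
    m=(im[...,0]>im[...,1]+60)&(im[...,0]>im[...,2]+60)&(r<.12)&(C[...,2]>.1)&(C[...,2]<.14)
    for v in np.unique(np.nonzero(m)[0]): print(v,m[v].sum(),"z",round(float(np.median(C[v][m[v]][:,2])),4),"dist",round(float(np.median((AX-C[v][m[v]][:,:2])@F)),4))
    mm=(r<.076)&(r>.038)&(C[...,2]>.095)&(C[...,2]<.132)&(im.min(-1)>100); h=np.median(C[mm][:,2]); mm&=abs(C[...,2]-h)<.004; X=C[mm]
    for k in range(3):
        M=np.c_[X[:,:2]-AX,np.ones(len(X))]; c,*_=np.linalg.lstsq(M,X[:,2],rcond=None); e=X[:,2]-M@c; X=X[abs(e)<2.5*e.std()]
    print("plate",len(X),"slopes",np.round(c[:2],4),"axis %.4f tip %.4f std %.4f"%(c[2],c[2]+c[:2]@(tip-AX),e.std()))
if __name__=="__main__":
    tag=sys.argv[1]; st(); im,d,p=snap("wrist","w"+tag); crop(im,"w"+tag+"p",235,280,335,350,7); lev("w"+tag)
E
python3 lev.py 12
```

```text
t 24.92 p [0.4473 0.1614 0.1947] yaw 76.47 z [ 0.604 -0.147 -0.783] F [ 0.2  0.3 -0.2] M [ 0.09  0.44 -0.04] w 0.0874 q [ 0.39 -0.31  2.35 -0.66  0.64 -0.5 ]
341 10 z 0.1238 dist 0.0813
342 10 z 0.1245 dist 0.0826
343 12 z 0.1249 dist 0.0849
344 12 z 0.1256 dist 0.086
345 12 z 0.1261 dist 0.0881
346 12 z 0.1269 dist 0.0889
347 12 z 0.1273 dist 0.0912
348 9 z 0.128 dist 0.0925
plate 1995 slopes [ 0.0016 -0.0015] axis 0.1227 tip 0.1229 std 0.0003
```

View pics/w12.png

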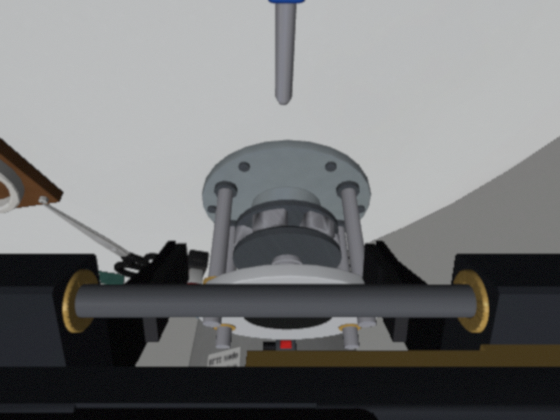

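```bash
python3 - <<'E'
from plan import *
W=np.load("w12.npz"); crop(W["im"],"w12z",262,318,310,352,16)
F=np.array([np.cos(np.radians(FR)),np.sin(np.radians(FR))])
for r,z in ((.078,.1228),(.081,.1228),(.081,.1238),(.081,.1218)): print(r,z,np.round(proj(W,[*(AX-F*r),z]),2))
C=cloud(W,W["d"])
for v in range(318,346): print(v,np.round([C[v,286,2]],4),round(float((AX-C[v,286,:2])@F),4),W["im"][v,286])
E
```

```text
0.078 0.1228 [280.56 339.1 ]
0.081 0.1228 [280.53 339.88]
0.081 0.1238 [280.53 340.9 ]
0.081 0.1218 [280.52 338.87]
318 [0.1242] 0.0057 [29 31 32]
319 [0.1242] 0.0082 [23 26 23]
320 [0.1239] 0.0121 [26 26 27]
321 [0.1239] 0.0149 [24 24 22]
322 [0.1243] 0.0164 [23 23 24]
323 [0.1243] 0.0192 [24 24 25]
324 [0.1239] 0.0235 [25 26 26]
325 [0.1237] 0.0272 [26 26 26]
326 [0.1242] 0.0286 [27 27 27]
327 [0.1241] 0.0317 [27 28 28]
328 [0.1238] 0.0361 [57 58 58]
329 [0.1227] 0.0429 [111 111 114]
330 [0.123] 0.0452 [147 148 151]
331 [0.1231] 0.0481 [162 164 166]
332 [0.2202] -0.2982 [166 167 170]
333 [0.1227] 0.0563 [165 167 170]
334 [0.1229] 0.0591 [165 167 171]
335 [0.1227] 0.0632 [165 167 170]
336 [0.1227] 0.0667 [165 167 171]
337 [0.1234] 0.0677 [165 167 170]
338 [0.1232] 0.0724 [157 158 160]
339 [0.1192] 0.0914 [130 118 120]
340 [0.1224] 0.0829 [126  66  67]
341 [0.1236] 0.0822 [143  35  34]
342 [0.1248] 0.0811 [157  33  30]
343 [0.1249] 0.0849 [166  32  31]
344 [0.1254] 0.0867 [169  34  32]
345 [0.1262] 0.0877 [171  35  32]
```

View pics/w12z.png

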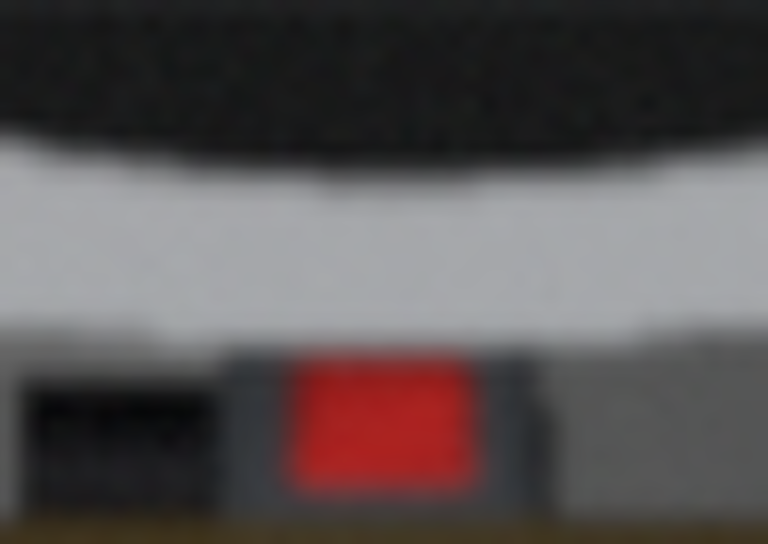

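The zoomed wrist view looks nearly along the plate. The rear rim is at row ≈338.9 and the red tip starts at row ≈339.5–339.7. A level tip, 3 mm behind the rim, should start 0.8 rows below it, so they are level to within about 0.5 mm. I'll back off and check that everything else is in place.

Request:
servo_tool(motion=[[[0,-0.01,-0.02,0,0,0],[0,-0.02,-0.045,0,0,0],[0,-0.03,-0.075,0,0,0],[0,-0.035,-0.1,0,0,0],[0,-0.035,-0.11,0,0,0]]])

```text
time_s: 25.38
eef_pos: [0.3541, 0.1854, 0.2628]
tcp_rot: [0.741, 0.584, 0.206, 0.258]
force: [1.2, -0.0, 1.1]
grip_width: 0.0874
```

```bash
python3 meas.py 13; python3 - <<'E'
from plan import *
W=np.load("t13.npz"); T=np.load("top0.npz")
a=cv2.hconcat([T["im"][130:290,130:430,::-1].copy(),W["im"][130:290,130:430,::-1].copy()]); cv2.imwrite("pics/cmp13.png",cv2.resize(a,None,fx=1.33,fy=1.33))
b=cv2.absdiff(T["im"],W["im"]).max(-1); 
for n,(u,v) in dict(beaker=(156,263),stamp=(274,150),cup=(400,187),roll=(406,227),cradle=(360,195),pointer=(234,148)).items(): print(n,b[v-12:v+13,u-12:u+13].max(),b[v-12:v+13,u-12:u+13].mean().round(1))
cv2.imwrite("pics/s13v.png",np.load("s13.npz")["im"][130:330,120:440,::-1].repeat(2,0).repeat(2,1))
E
```

```text
t 25.38 p [0.3541 0.1854 0.2628] yaw 76.51 z [ 0.607 -0.143 -0.782] F [ 1.2 -0.   1.1] M [ 0.05  0.34 -0.01] w 0.0874 q [ 0.6  -0.63  2.41 -0.6   0.96 -0.48]
F tool [ 0.3  1.6 -0.1]
R 0.2762 q -0.69  q from yaw 0.09
top plate z 0.1223 0.1224 1213
scene plate z 0.1206 0.1204 724
start top 0.1029 1142
start scene 0.1011 703
beaker 133 28.4
stamp 22 11.0
cup 21 9.9
roll 20 11.1
cradle 96 28.8
pointer 68 12.0
```

View pics/cmp13.png

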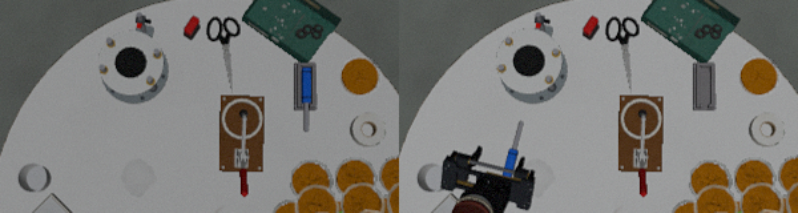

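View pics/s13v.png

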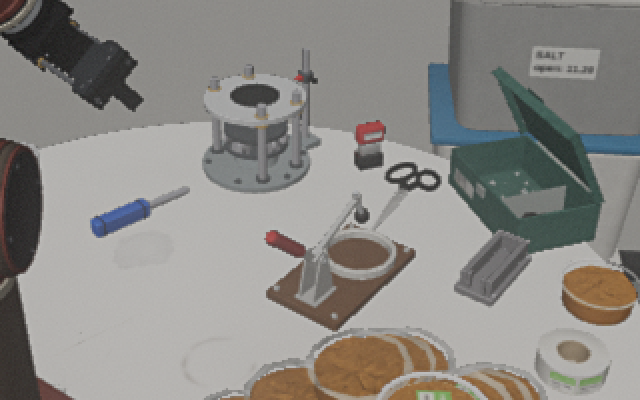

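The scene view shows the bar lying flat in front of the jack, clear of it, with the cradle empty and the other things unmoved. The beaker's difference comes only from the gripper overlapping it in the top view. I'm handing in.

```bash
python3 -c "
from station import *
print(read_state()['time_s']); print(finish_job())"
```

```text
25.4833
the job is handed in; nothing more can be done
None
```

The plate is up level with the pointer tip as far as I can measure, and the job was handed in at 25.5 s. I lifted the bar from the cradle by its rod, laid it on the open table and let go. Then I took it by the blue handle and turned the collar clockwise in two strokes, in two different holes. The bar now lies flat in front of the jack, its tip about 13 cm from the axis.

**One slip:** I first took the solid part between two holes for a hole. The bar's tip pressed on it with about 17 N before I backed off.

**Last checks:**
- **Plate height:** the plate rose 19.4–19.6 mm. The close wrist view nearly along the plate shows it level with the tip to about 0.5 mm.
- **Disagreement:** the wrist depth readings put the plate 0.2–0.8 mm below the tip, so it may be a few tenths of a millimetre low. An earlier, coarser estimate from the scene camera had put the tip higher, about 4 mm above the plate. I trusted the closer wrist views instead.
- **Other things:** the stamp, cup, roll and pointer look unmoved in the before and after views. The gripper partly covered the beaker in the last top view, so I could not compare it, but nothing went near it.
- **Forces:** the forces I read stayed under about 9 N apart from the 17 N slip.

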